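# Put the loose hand tools away in the chest with the push-to-turn lock

## Task

Put away the loose hand tools (bradawl, small chisel, yellow screwdriver - whichever are lying out) in the little tool chest: first lift the blue tin out of the drawer's way and set it down flat on the rubber mat between the low rails on top of the chest, then push the lock knob in and turn it from the red dot to the green dot so that it springs up there, and pull the drawer right out to its stop. Lay all the tools in the drawer, push it fully home, then push the knob in and turn it back to the red dot so that it springs up again. Leave the turned wooden former that stands near the tools where it is.

Things in the scene. Friction and masses are not known exactly. Their poses are not given: they have to be found in the camera images.
- tool_chest: Low light wood chest, fixed: 200 deep (its x) x 260 wide (y) x 72 high. Origin under its middle at bench height; the front with the drawer faces its -x. On top: a black rubber mat and an aluminium collar (58 across, 14 high) under the lock knob, axis at (53, -45) mm from the origin; 40 mm from that axis a red dot (locked, towards +x) and a green dot (unlocked, 60 deg clockwise of it from above).
- mat_centre (a point): Centre of the upper face (75 above the bench) of the black rubber mat on top of the chest. Round it stand fixed rails 12 high above the mat; between them is room of 70 along the chest's x by 98 along its y, so the tin goes in with its 87 side along the chest's y. The rails on the long sides are open over the middle 66, for the fingers. Axes as the chest's.
- lock_knob (a joint): Turn of the lock knob about the vertical, rad: 0 = white pointer at the red dot (drawer bolted), 1.05 = at the green dot (free); grows clockwise seen from above. Play: locked reads -0.02 to 0.1, unlocked 0.95 to 1.07. Guarded: turns only while pushed in, springs up again only at either dot. Cannot be turned back to red unless the drawer is fully home.
- lock_cap (a joint): How far the lock knob is pushed in (down), m: 0 up, 0.008 fully in; the guard lets go from about 0.006. Spring: 4 N at the start, 8 N fully in. Let go half-way between the positions, the knob stays down.
- lock_grip (a point): Grip point of the lock knob, on its axis, 120 above the bench when up; moves and turns with the knob, z up. The grip is a black upright bar 14 thick (this point's y), 40 long (its x; +x is the end with the white pointer), its top 11 above this point, its foot 23 below it on a disc 42 across that sinks with it. The fixed collar's top is 86 above the bench.
- chest_drawer (a joint): How far the drawer is pulled out, m: 0 fully home, 0.165 at its stop. Slides along the chest's -x, friction about 2 N, stays where it is left. Bolted while the lock is at red.
- drawer_knob (a point): Centre of the round aluminium knob on the middle of the drawer front, 40 above the bench: head 24 across, neck 16, stands 29 out of the front along the chest's -x; this point is 17 out of the front, in the back part of the head. Moves with the drawer. Take it from above with a finger on either side (closing along the chest's y). Axes as the chest's.
- drawer_floor (a point): Centre of the drawer's inner floor, 16 above the bench. Inside 173 long (x) by 220 wide (y); side walls 31 high above the floor, front panel 47. Axes as the chest's; moves with the drawer. With the drawer out at its stop the floor lies open from x = -86.5 to +72 of this point, the rest is under the chest's top; with it in, 46 mm are free above the floor.
- bradawl: Bradawl, loose, lies flat, 25 x 151 x 26. Origin under its middle; y is its length: turned pale wooden handle from 0 to +75, thin spike towards -y; z up as it lies at the start, though it may roll. 0.07 kg. Starts on the bench top, behind the red slab.
- bradawl_grip (a point): Centre of the bradawl's handle, half-way up (13 above what it lies on), 45 from the bradawl's origin along its +y; handle 25 across.
- light_a: Small brown wooden-handled turning chisel with a brass ferrule, loose, lies flat, 32 x 176 x 31. Origin under its middle; y is its length: handle from -12 to +88, blade towards -y. 0.13 kg. At the start it lies on a flat dark red slab, fixed, 24 high (110 by 159), in front of a fixed dark red box 65 high (further from the chest).
- light_a_grip (a point): Centre of the small chisel's handle, half-way up (15 above what it lies on), 25 from the chisel's origin along its +y; handle up to 32 across.
- screwdriver: Screwdriver with a yellow handle, loose, lies flat, 27 x 193 x 26. Origin under its middle; y is its length: handle from +4 to +96, steel shank towards -y. 0.09 kg. At the start it lies on the same red slab, 24 high.
- screwdriver_grip (a point): Centre of the screwdriver's handle, half-way up (13 above what it lies on), 42 from the screwdriver's origin along its +y; handle 27 across.
- tin_box: Flat blue and grey tin, closed, loose, 57 (x) x 87 (y) x 23 high, 0.16 kg. Origin under its middle.
- tin_centre (a point): Centre of the blue tin, half-way up (11 above what it lies on). Axes as the tin's: x its 57 side, y its 87 side.
- former_h: Turned wooden former (hollow wooden cup shape), 66 across, 60 high; stands on the bench; origin under its middle. Leave it alone.

How it is judged:
On the way, in this order (a step that is already met when the one before it is completed fails the run):
1. the blue tin stands on the rubber mat on top of the chest (horizontal distance between tin_centre and mat_centre below 0.025 m and z of tin_centre in the frame of mat_centre between 0.006 and 0.017 m and angle between tin_centre's own z axis and vertical below 0.12 rad), for 0.2 s.
2. the lock knob has been pushed in, turned to the green dot, and has sprung up there (value of joint lock_knob above 0.92 rad and value of joint lock_cap below 0.002 m), for 0.2 s.
3. the drawer is pulled at least 130 mm out (value of joint chest_drawer above 0.13 m), for 0.2 s.
4. all the tools lie in the drawer (x of bradawl_grip in the frame of drawer_floor between -0.085 and 0.085 m and y of bradawl_grip in the frame of drawer_floor between -0.108 and 0.108 m and z of bradawl_grip in the frame of drawer_floor between 0.002 and 0.045 m and x of light_a_grip in the frame of drawer_floor between -0.085 and 0.085 m and y of light_a_grip in the frame of drawer_floor between -0.108 and 0.108 m and z of light_a_grip in the frame of drawer_floor between 0.002 and 0.045 m and x of screwdriver_grip in the frame of drawer_floor between -0.085 and 0.085 m and y of screwdriver_grip in the frame of drawer_floor between -0.108 and 0.108 m and z of screwdriver_grip in the frame of drawer_floor between 0.002 and 0.045 m), for 0.2 s.
5. the drawer is fully home (value of joint chest_drawer below 0.006 m), for 0.2 s.
6. the lock knob has been pushed in, turned back to the red dot, and has sprung up there (value of joint lock_knob below 0.13 rad and value of joint lock_cap below 0.002 m), for 0.2 s.
At the end, for the whole second after the job is handed in: All tools that are present lie inside the drawer; the drawer is home (within 6 mm); the lock knob is at the red dot (turned less than 0.13 rad) and up (pushed in less than 2 mm); the tin lies flat on the mat, its centre within 25 mm of the mat's centre; everything is at rest (all of step 1 and all of step 4 and all of step 6 and value of joint chest_drawer below 0.006 m and linear speed of each of bradawl, light_a, screwdriver, tin_box below 0.02 m/s); the robot touches nothing.
It fails at once if the turned former was moved more than 30 mm (distance of former_h from where it was at the start of the episode above 0.03 m).
Of bradawl, light_a, screwdriver only 2 to 3 are there at a start; the rules pass over those that are not, and their reading is None.
At some moment in a run one of tin_box may be knocked a few centimetres aside while the robot is not near it.
Once in a run the grip may slacken for a moment while it holds something.
It also fails if it takes over 210 s, if anything falls off the work surface, if the arm or the gripper's body presses on something with over 40 N, if the wrist force passes 120 N, or if a joint passes its speed limit or range.

## Robot

A 7-joint arm with a two-finger parallel gripper is mounted at the origin on a cart in front of the work surface, level with it; the furniture and walls round the work are solid. World frame = base frame: x ahead of the robot, y to its left, z up, the work surface at z = 0. Lengths are in m, angles in rad, forces in N, time in s.
With the tool pointing down it reaches from about 0.35 to 0.9 m from the base axis. Payload 19.9 kg.
Tool frame: the origin (TCP) lies at the very end of the fingers, on their centre line; the grasp point (between the pads) lies bot.tcp_to_grasp behind it (bot.tcp_to_grasp is the distance from the TCP to the grasp point, in m); y points along the fingers, z is the direction in which the jaws open and shut, and the axes are right-handed (so a half turn about y gives the same grasp; the last joint's range is limited). The gripper opens to 85 mm and grips with 20 to 120 N. Pads are 22 mm wide; open, the fingers measure 114 mm over their backs; the gripper's body (76 mm by 85 mm) begins 54 mm behind the grasp point. The pads swing forward as they close: fully open they stand 13 mm farther back than shut.
Start: joints at [1.288, 0.417, -0.01, 1.614, 0.005, 1.111, -0.053], TCP at [0.149, -0.607, 0.231] pointing down, gripper open.
Joint ranges: [-2.81, 2.81], [-0.39, 2.02], [-1.27, 1.25], [0.06, 2.57], [-1.19, 4.33], [0.19, 2], [-2.82, 2.82]. Speed limits (rad/s): [1.89, 1.89, 2.39, 2.39, 3.01, 3.01, 3.01].

## Interface

Orientations are given as a 3x3 rotation matrix whose columns are the frame's x, y, z axes.
In Python, from bench import bot gives the robot as it stands.
- The arm moves only by the tool servo_tool, never from a script. Its argument "commands" is one flat list of numbers, 4 for each row, row after row: the shift along the tool's x, y, z in mm, then the turn about the tool's y in degrees. A call has 1 to 20 rows; each row shifts and turns the pose as measured when the row begins, along the tool's axes as they then stand; what a row does not reach is not made up. A row lasts 1/12 s, in which the tool goes at most 41.7 mm and 7.16 degrees, less where a joint would pass 70% of its speed; a pose out of reach is approached as far as the arm can. A call is refused whole if a number of a shift passes 41.7 or a number of a turn 7.16, either way. A call with a gripper value outside its range is refused whole. "fingers" is the closure in counts, from 0 (fully open) to 255 (shut), set as the call begins (left out, the last holds). The fingers move at their own pace and stop on an object; "force" is the grip in N (left out, the last holds). Time passes only in rows, so rows that do not move let the fingers close. It gives the time, the measured TCP pose, the force and the opening at its end, in the units of the state.
- bot.state(): the state, without advancing time (a new reading comes with each control period).
- bot.read_camera(name): name is "scene" or "top"; returns a dict with "pixels" (480x640x3 uint8, red, green, blue), "depth" (480x640 float32, m along the optical axis (not along the pixel's ray), 0 where there is no reading), "fx", "fy", "cx", "cy" (pixels), "dist" ([k1, k2, p1, p2, k3] as OpenCV has them; the pictures are not rectified), "rvec" (rotation vector, rad) and "tvec" (3), from world to camera coordinates, as OpenCV has them. Camera axes: x right, y down, z forward; pixel columns grow to the right and rows downward; lengths in m; the calibration is good to about 2 mm. A picture is of the moment at which its call begins.
- bot.job_done(): hands the job in, once; it reports no verdict.
Trained networks look in the newest picture that a camera, given by its name, has taken for a name from the list of things; names that differ only in an ending like _2 or _b are one class to them, and where a whole thing is asked for, a point or a joint stands for the part that bears it (a point fixed in the world has none). Each returns a list of dicts, best first, with "confidence" (0 to 1); they miss things now and then, are a little off and sometimes report something else, mostly with a low value. They report only what shows in the picture. A call takes as long as a camera call.
- bot.masks_of(camera, target): "region" (480x640 bool, what is visible of it) and "bbox" ([centre column, centre row, width, height] in pixels, round what is visible of it).
The state is a dict: "time_s": time; "joints": joint angles; "qvel": joint speeds; "joint_torque": joint torques, N m; "tool_pos": TCP position; "tool_rot": TCP orientation; "force": force on the tool from outside, world axes, zero at the start; "ft_torque": the same for the moment, N m; "gripper_width": finger opening in m.
Only numpy, scipy, OpenCV 4.12 (cv2) and the standard library are available. Lean on these libraries where they do the work, as an engineer would, in place of code of your own. Each camera call takes 0.05 s, during which the arm holds its last target.

## Working session

There is one attempt and no reset: what is moved stays moved. The work goes in short steps, Python scripts to look and compute and a tool call to move; the robot and the scene stay as the last step left them, time stands still between calls to the robot, and variables do not carry over. Pictures are saved under pics/ and viewed, and the job is handed in when it is done.

Besides the shell and the picture viewer there is one more tool, called after "Call:" as name(argument=value, ...), one argument or row to a line, values as JSON. servo_tool: Moves the arm, as the interface text tells. Its arguments: {"type":"object","properties":{"commands":{"type":"array"},"fingers":{"type":"number"},"force":{"type":"number"}},"required":["commands"]}

```bash
ls -la; mkdir -p pics
cat > h.py <<'E'
import numpy as np, cv2
from bench import bot
def snap(name,fn):
    c=bot.read_camera(name); cv2.imwrite('pics/'+fn,cv2.cvtColor(c['pixels'],cv2.COLOR_RGB2BGR)); return c
def cam(c):
    K=np.array([[c['fx'],0,c['cx']],[0,c['fy'],c['cy']],[0,0,1]]);R=cv2.Rodrigues(np.array(c['rvec'],float))[0];t=np.array(c['tvec'],float).reshape(3)
    return K,np.array(c['dist'],float),R,t
def rays(c,uv):
    K,d,R,t=cam(c); n=cv2.undistortPoints(np.array(uv,float).reshape(-1,1,2),K,d).reshape(-1,2)
    return -R.T@t, np.c_[n,np.ones(len(n))]@R   # origin, dirs (z-depth 1)
def at_z(c,uv,z):
    o,d=rays(c,uv); return o+d*((z-o[2])/d[:,2])[:,None]
def pts(c,uv):
    uv=np.array(uv).reshape(-1,2); o,d=rays(c,uv); dep=c['depth'][uv[:,1].astype(int),uv[:,0].astype(int)]
    return (o+d*dep[:,None]), dep
def cloud(c,mask):
    v,u=np.where(mask&(c['depth']>0)); return pts(c,np.c_[u,v])[0]
def proj(c,P):
    K,d,R,t=cam(c); return cv2.projectPoints(np.array(P,float).reshape(-1,3),cv2.Rodrigues(R)[0],t,K,d)[0].reshape(-1,2)
E
python3 - <<'E'
from h import *
s=bot.state(); print({k:np.round(v,3).tolist() for k,v in s.items()}, bot.tcp_to_grasp)
for n in('scene','top'):
    c=snap(n,n+'0.png'); o,_=rays(c,[[320,240]]); print(n,o,c['fx'],np.round(at_z(c,[[320,240],[0,0],[639,479]],0),3).tolist())
    for t in ['tool_chest','lock_knob','drawer_knob','bradawl','light_a','screwdriver','tin_box','former_h']:
        for m in bot.masks_of(n,t)[:2]:
            p=cloud(c,m['region']); print(t,round(m['confidence'],2),np.round(m['bbox']).tolist(),len(p),np.round(np.median(p,0),3) if len(p) else '',np.round(p.max(0),3) if len(p) else '')
E
```

```text
total 12
drwxr-xr-x  3 agent agent 4096 Dec  7 07:14 .
drwxr-xr-x 23 root  root  4096 Dec  7 07:14 ..
drwxr-xr-x  2 agent agent 4096 Dec  7 07:14 pics
{'time_s': 0.0, 'joints': [1.289, 0.418, -0.01, 1.614, 0.005, 1.111, -0.053], 'qvel': [0.001, 0.001, 0.003, -0.001, -0.001, -0.001, -0.0], 'joint_torque': [-0.002, -86.443, 0.677, -43.488, 0.019, 0.008, 0.0], 'tool_pos': [0.149, -0.607, 0.231], 'tool_rot': [[-0.971, -0.0, 0.238], [-0.238, 0.001, -0.971], [0.0, -1.0, -0.001]], 'force': [-0.202, 0.481, -0.076], 'ft_torque': [0.028, 0.025, -0.026], 'gripper_width': 0.086} 0.0187
scene [-0.32453445  0.53390184  0.75444387] 576.4903598246959 [[0.71, -0.25, 0.0], [8.651, -0.594, 0.0], [-0.22, -0.209, 0.0]]
tool_chest 0.89 [249.0, 301.0, 150.0, 105.0] 8636 [0.498 0.066 0.071] [0.776 0.243 0.231]
lock_knob 0.76 [210.0, 272.0, 22.0, 17.0] 409 [0.584 0.128 0.11 ] [0.597 0.147 0.134]
lock_knob 0.66 [292.0, 289.0, 69.0, 72.0] 346 [ 0.504 -0.036  0.059] [ 0.739 -0.022  0.072]
drawer_knob 0.74 [309.0, 299.0, 32.0, 45.0] 150 [ 0.42  -0.036  0.045] [ 0.587 -0.025  0.063]
drawer_knob 0.47 [324.0, 280.0
[... 1025 characters left out ...]
10.0, 118.0] 11188 [0.539 0.061 0.072] [0.693 0.182 0.136]
drawer_knob 0.58 [273.0, 249.0, 20.0, 111.0] 984 [ 0.539 -0.038  0.06 ] [ 0.669 -0.022  0.069]
drawer_knob 0.23 [426.0, 274.0, 12.0, 80.0] 558 [ 0.456 -0.403  0.044] [ 0.589 -0.385  0.052]
bradawl 0.65 [383.0, 218.0, 34.0, 9.0] 292 [ 0.628 -0.298  0.018] [ 0.644 -0.262  0.028]
light_a 0.73 [405.0, 268.0, 13.0, 78.0] 740 [ 0.48  -0.354  0.046] [ 0.597 -0.337  0.058]
screwdriver 0.8 [426.0, 275.0, 13.0, 79.0] 578 [ 0.454 -0.403  0.044] [ 0.589 -0.385  0.052]
tin_box 0.93 [314.0, 249.0, 42.0, 31.0] 915 [ 0.544 -0.142  0.022] [ 0.58  -0.093  0.028]
former_h 0.91 [426.0, 195.0, 28.0, 30.0] 668 [ 0.671 -0.404  0.05 ] [ 0.704 -0.378  0.066]
```

Run:
```python
from h import *
i=cv2.imread('pics/scene0.png'); cv2.imwrite('pics/s0c.png',cv2.resize(i[190:370,160:460],(800,480),interpolation=cv2.INTER_CUBIC))
i=cv2.imread('pics/top0.png'); cv2.imwrite('pics/t0c.png',cv2.resize(i[160:360,160:460],(800,533),interpolation=cv2.INTER_CUBIC))
```

```text
(no output)
```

View pics/s0c.png

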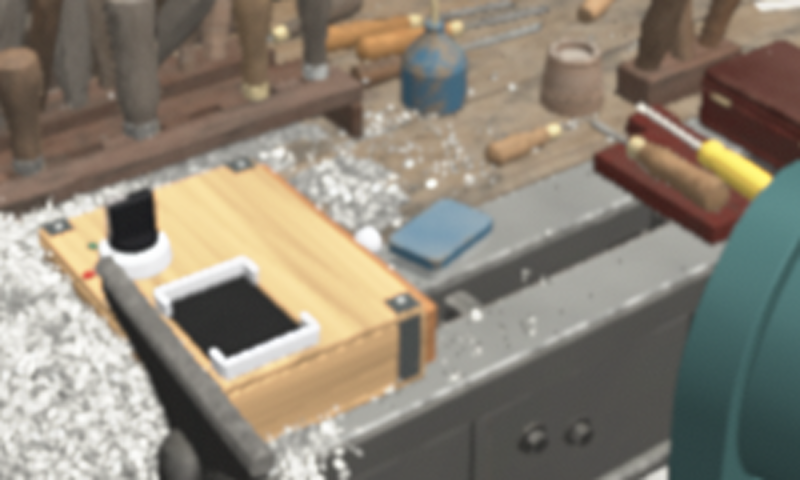

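View pics/t0c.png

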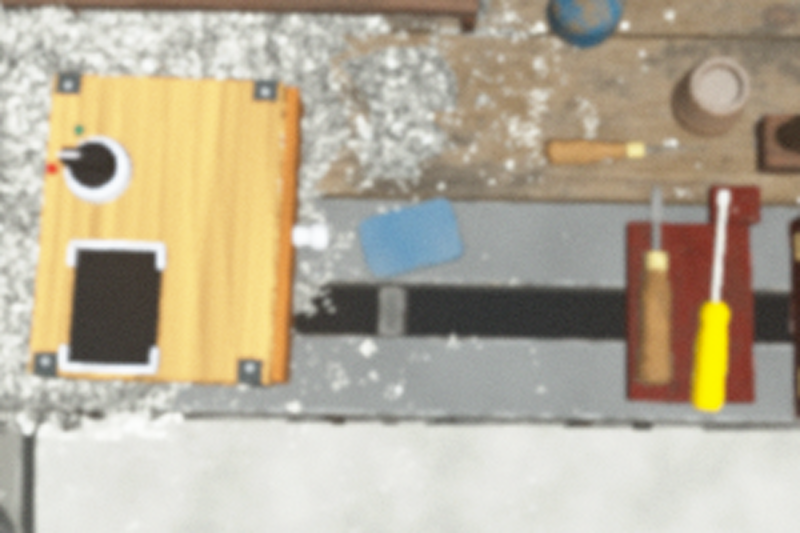

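View pics/scene0.png

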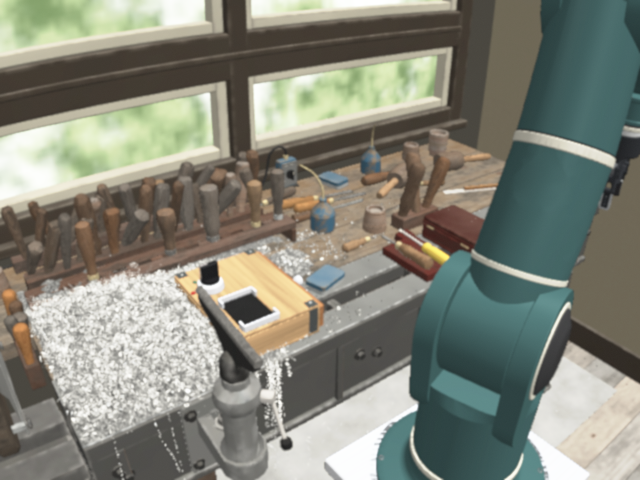

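```bash
python3 - <<'E'
from h import *
for n in('top','scene'):
    c=bot.read_camera(n); hsv=cv2.cvtColor(c['pixels'],cv2.COLOR_RGB2HSV); H,S,V=[hsv[...,i].astype(int) for i in range(3)]
    def rect(mask,z,name):
        k,l,st,ce=cv2.connectedComponentsWithStats(mask.astype(np.uint8)); j=1+np.argmax(st[1:,4]); v,u=np.where(l==j)
        P=at_z(c,np.c_[u,v],z)[:,:2]; r=cv2.minAreaRect((P*1000).astype(np.float32)); print(n,name,len(P),np.round(r[0],1),np.round(r[1],1),round(r[2],2)); return P
    m=bot.masks_of(n,'tin_box')[0]['region']; rect(m,0.023,'tin')
    m=bot.masks_of(n,'tool_chest')[0]['region']
    p=np.zeros((480,640,3)); vv,uu=np.mgrid[0:480,0:640]; p,_=pts(c,np.c_[uu.ravel(),vv.ravel()]); p=p.reshape(480,640,3)
    rect(m&(abs(p[...,2]-0.072)<0.006),0.072,'chesttop')
    box=np.zeros((480,640),bool); mu=np.where(m); box[mu[0].min():mu[0].max(),mu[1].min():mu[1].max()]=1
    rect(box&(V<70)&(abs(p[...,2]-0.075)<0.012),0.075,'mat')
    red=box&(S>140)&((H<6)|(H>174)); gr=box&(S>80)&(H>45)&(H<90)
    for nm,q in(('red',red),('green',gr)):
        v,u=np.where(q); print(nm,len(v), np.round(at_z(c,[[u.mean(),v.mean()]],0.072),4) if len(v) else '')
    # knob top
    q=box&(p[...,2]>0.122)&(p[...,2]<0.14)&(V<90); 
    if q.sum(): rect(q,0.131,'knobtop')
    for t,z in(('bradawl',0.013),('light_a',0.039),('screwdriver',0.037)):
        m=bot.masks_of(n,t)[0]['region']; P=rect(m,z,t); 
        cp=cloud(c,m); print('   z pct',np.round(np.percentile(cp[:,2],[50,90,97]),3))
    m=bot.masks_of(n,'former_h')[0]['region']; cp=cloud(c,m); cp=cp[cp[:,2]>0.052]; print('former',np.round((cp.min(0)+cp.max(0))/2,3))
E
python3 - <<'E'
import cv2
i=cv2.imread('pics/top0.png'); cv2.imwrite('pics/t0f.png',i)
E
```

```text
top tin 904 [ 543.3 -141.9] [59. 89.] 15.34
top chesttop 9134 [544.   69.9] [201.8 261.3] 88.88
top mat 1067 [474.4 101.4] [65.1 87.1] 89.94
red 2 [[0.5913 0.1645 0.072 ]]
green 0 
top knobtop 76 [588.1 117.7] [13.3 32.3] 1.06
top bradawl 288 [ 628.8 -307.2] [22.2 89. ] 1.06
   z pct [0.017 0.023 0.025]
top light_a 658 [ 501.9 -354.1] [ 29.7 169.6] 89.13
   z pct [0.047 0.053 0.055]
top screwdriver 594 [ 493.4 -407. ] [ 27.4 191.1] 83.76
   z pct [0.044 0.048 0.05 ]
former [ 0.679 -0.41   0.058]
scene tin 800 [ 530.3 -128.6] [ 73.1 111.1] 16.44
scene chesttop 4825 [539.4  61.6] [172.1 266.3] 89.04
scene mat 773 [478.2 104.5] [67.7 76. ] 89.95
red 4 [[0.5905 0.1637 0.072 ]]
green 0 
scene knobtop 67 [576.7 128.7] [16.2 40.5] 11.4
scene bradawl 231 [ 625.2 -300. ] [35.8 99.8] 6.46
   z pct [0.014 0.02  0.023]
scene light_a 442 [ 473.4 -351.6] [ 49.1 127. ] 88.45
   z pct [0.043 0.05  0.052]
scene screwdriver 314 [ 486.  -403.7] [ 40.3 164.3] 82.3
   z pct [0.04  0.047 0.049]
former [ 0.675 -0.406  0.057]
```

View pics/top0.png

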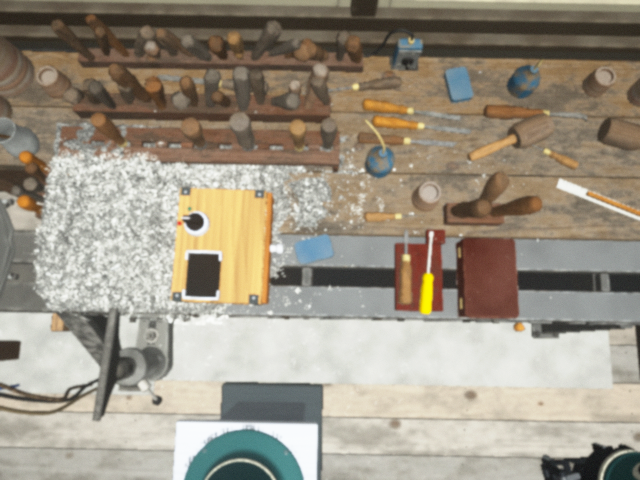

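```bash
cat >> h.py <<'E'
def plan(p,ang,zfirst=False):
    """target TCP pos p (m), jaw angle deg (mod 180 resolved by caller); prints turn (deg, + = clockwise) then shift in tool axes after turn (mm)"""
    s=bot.state(); R=np.array(s['tool_rot']); a=np.degrees(np.arctan2(R[1,2],R[0,2])); d=(ang-a+180)%360-180
    turn=-d; t=np.radians(a+d); z=np.array([np.cos(t),np.sin(t),0]); y=np.array([0,0,-1.]); x=np.cross(y,z)
    e=(np.array(p)-s['tool_pos'])*1000
    print('t',round(s['time_s'],1),'pos',np.round(s['tool_pos'],4),'jaw',round(a,1),'turn',round(turn,1),'shift xyz',np.round([e@x,e@y,e@z],1),'w',round(s['gripper_width'],4),'F',np.round(s['force'],1),'tilt',np.round(R[:,1],3),'q7',round(s['joints'][6],2))
E
python3 - <<'E'
from h import *
for n in('top','scene'):
    c=bot.read_camera(n); p=cloud(c,np.ones((480,640),bool))
    for lo in(0.09,0.15,0.25):
        q=p[(p[:,2]>lo)&(p[:,0]>0.2)&(p[:,0]<0.8)&(p[:,1]>-0.55)&(p[:,1]<0.4)]
        H,xe,ye=np.histogram2d(q[:,0],q[:,1],bins=[np.arange(.2,.81,.05),np.arange(-.55,.41,.05)]); print(n,lo); 
        for i,j in zip(*np.where(H>3)): print((round(xe[i],2),round(ye[j],2)),int(H[i,j]),end=' ')
        print()
a=15.34
plan([.543,-.142,.12],15.3)
E
```

```text
top 0.09
(np.float64(0.2), np.float64(0.15)) 29 (np.float64(0.2), np.float64(0.2)) 577 (np.float64(0.2), np.float64(0.25)) 19 (np.float64(0.25), np.float64(0.2)) 1229 (np.float64(0.25), np.float64(0.25)) 7 (np.float64(0.3), np.float64(0.2)) 531 (np.float64(0.3), np.float64(0.25)) 24 (np.float64(0.35), np.float64(0.2)) 274 (np.float64(0.45), np.float64(0.35)) 8 (np.float64(0.5), np.float64(0.25)) 6 (np.float64(0.5), np.float64(0.3)) 4 (np.float64(0.5), np.float64(0.35)) 8 (np.float64(0.55), np.float64(-0.5)) 70 (np.float64(0.55), np.float64(0.1)) 270 (np.float64(0.55), np.float64(0.25)) 13 (np.float64(0.55), np.float64(0.3)) 17 (np.float64(0.55), np.float64(0.35)) 8 (np.float64(0.6), np.float64(-0.55)) 178 (np.float64(0.6), np.float64(-0.5)) 474 (np.float64(0.6), np.float64(0.1)) 34 (np.float64(0.6), np.float64(0.25)) 10 (np.float64(0.6), np.float64(0.3)) 12 (np.float64(0.6), np.float64(0.35)) 14 (np.float64(0.65), np.float64(-0.55)) 424 (np.float64(0.65), np.float64(0.25)) 14 (np.float64(0.65), np.float64(0.3)) 25 (np.float64(0.65), np.float64(0.35)) 55 (np.float64(0.7), np.float64(0
[... 2785 characters left out ...]
.float64(0.2)) 216 (np.float64(0.55), np.float64(-0.5)) 85 (np.float64(0.6), np.float64(-0.55)) 11 (np.float64(0.6), np.float64(-0.5)) 184 (np.float64(0.65), np.float64(-0.55)) 177 (np.float64(0.75), np.float64(-0.3)) 28 (np.float64(0.75), np.float64(-0.2)) 253 (np.float64(0.75), np.float64(-0.15)) 92 (np.float64(0.75), np.float64(-0.1)) 129 (np.float64(0.75), np.float64(0.0)) 437 (np.float64(0.75), np.float64(0.1)) 240 (np.float64(0.75), np.float64(0.15)) 8 (np.float64(0.75), np.float64(0.25)) 4 (np.float64(0.75), np.float64(0.3)) 397 
scene 0.25

t 1.7 pos [ 0.149  -0.6069  0.2313] jaw -76.2 turn -91.5 shift xyz [-344.5  111.3  502.7] w 0.0852 F [ 1.4  0.9 -0.4] tilt [-0.  0. -1.] q7 -0.05
```

Call:
servo_tool(
  commands=[0,0,0,-7,0,0,0,-7,0,0,0,-7,0,0,0,-7,0,0,0,-7,0,0,0,-7,0,0,0,-7,0,0,0,-7,0,0,0,-7,0,0,0,-7,0,0,0,-7,0,0,0,-7,0,0,0,-7],
  fingers=0,
  force=60,
)

```text
time_s: 2.78
tool_pos: [0.1492, -0.607, 0.2314]
tool_rot: [[0.289, -0.0, 0.957], [-0.957, -0.0, 0.289], [0.0, -1.0, -0.001]]
force: [0.0, 0.6, 0.6]
gripper_width: 0.0856
```

Run:
```python
from h import *
plan([.543,-.142,.22],15.3)
```

```text
t 2.8 pos [ 0.1492 -0.607   0.2314] jaw 16.8 turn 1.5 shift xyz [-344.6   11.4  502.6] w 0.0856 F [0.  0.6 0.6] tilt [-0. -0. -1.] q7 1.46
```

Call:
servo_tool(
  commands=[-19,0,28,1.5,-19,0,28,0,-19,0,28,0,-19,0,28,0,-19,0,28,0,-19,0,28,0,-19,0,28,0,-19,0,28,0,-19,0,28,0,-19,0,28,0,-19,0,28,0,-19,0,28,0,-19,0,28,0,-19,0,28,0,-19,0,28,0,-19,0,28,0,-19,0,28,0,-19,0,28,0,0,0,0,0],
)

```text
time_s: 4.37
tool_pos: [0.5538, -0.1192, 0.2312]
tool_rot: [[0.268, 0.003, 0.963], [-0.963, -0.005, 0.268], [0.006, -1.0, 0.001]]
force: [-1.2, 1.1, -0.9]
gripper_width: 0.0851
```

```bash
cat > tin.py <<'E'
from h import *
for n in('top',):
    c=snap(n,'tin_now.png'); m=bot.masks_of(n,'tin_box')
    if m:
        m=m[0]; v,u=np.where(m['region']); P=at_z(c,np.c_[u,v],0.023)[:,:2]; r=cv2.minAreaRect((P*1000).astype(np.float32)); print(m['confidence'],len(P),np.round(r[0],1),np.round(r[1],1),round(r[2],2))
E
python3 tin.py
python3 - <<'E'
from h import *
plan([.543,-.142,.06],15.3)
E
```

```text
t 4.5 pos [ 0.5513 -0.1237  0.2308] jaw 15.3 turn 0.0 shift xyz [ 15.4 170.8 -12.9] w 0.0855 F [-0.1 -1.1  1.1] tilt [ 0.001 -0.007 -1.   ] q7 0.22
```

Run:
```python
from h import *
c=snap('scene','s1.png')
for m in bot.masks_of('scene','tin_box')[:1]:
    p=cloud(c,m['region']);print(m['confidence'],m['bbox'],np.median(p,0))
plan([.543,-.142,.06],15.3)
```

```text
0.74 [325.4, 280.7, 36.3, 28.0] [ 0.53430619 -0.13173053  0.0200482 ]
t 4.6 pos [ 0.5503 -0.126   0.2308] jaw 15.1 turn -0.2 shift xyz [ 13.5 170.8 -11.3] w 0.0858 F [ 0.5 -1.  -0. ] tilt [ 0.    -0.008 -1.   ] q7 0.22
```

View pics/s1.png

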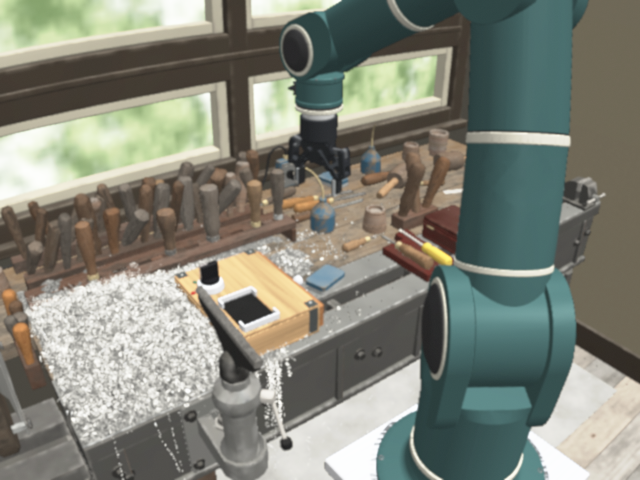

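Call:
servo_tool(
  commands=[5,30,-4,0,4,30,-4,0,2,30,-2,0,0,30,0,0,0,30,0,0,0,15,0,0,0,0,0,0,0,0,0,0],
)

```text
time_s: 5.23
tool_pos: [0.5395, -0.1537, 0.0621]
tool_rot: [[0.245, 0.003, 0.969], [-0.969, -0.014, 0.245], [0.015, -1.0, -0.0]]
force: [-0.5, -0.1, -0.3]
gripper_width: 0.0853
```

Run:
```python
from h import *
plan([.543,-.142,.0],15.3)
```

```text
t 5.2 pos [ 0.5395 -0.1537  0.0621] jaw 14.2 turn -1.1 shift xyz [-10.4  62.1   6.5] w 0.0853 F [-0.5 -0.1 -0.3] tilt [ 0.003 -0.014 -1.   ] q7 0.12
```

Call:
servo_tool(
  commands=[-6,0,4,-0.5,0,0,0,0,0,0,0,0],
)

```text
time_s: 5.48
tool_pos: [0.5429, -0.1482, 0.0652]
tool_rot: [[0.252, 0.006, 0.968], [-0.968, -0.016, 0.252], [0.017, -1.0, 0.002]]
force: [-0.3, -0.2, 0.5]
gripper_width: 0.0854
```

Run:
```python
from h import *
plan([.543,-.142,.0],15.3)
```

```text
t 5.5 pos [ 0.5429 -0.1482  0.0652] jaw 14.6 turn -0.7 shift xyz [-6.  65.2  1.8] w 0.0854 F [-0.3 -0.2  0.5] tilt [ 0.006 -0.016 -1.   ] q7 0.12
```

Call:
servo_tool(
  commands=[-3,16,1,-0.7,-3,16,1,0,0,16,0,0,0,12,0,0,0,4,0,0,0,0,0,0],
)

```text
time_s: 5.98
tool_pos: [0.5485, -0.1439, 0.0053]
tool_rot: [[0.264, 0.017, 0.964], [-0.964, -0.02, 0.264], [0.024, -1.0, 0.011]]
force: [-0.4, 0.3, 0.4]
gripper_width: 0.0855
```

Run:
```python
from h import *
plan([.543,-.142,.0],15.3)
```

```text
t 6.0 pos [ 0.5485 -0.1439  0.0053] jaw 15.3 turn 0.0 shift xyz [-3.3  5.3 -4.8] w 0.0855 F [-0.4  0.3  0.4] tilt [ 0.017 -0.02  -1.   ] q7 0.06
```

Call:
servo_tool(
  commands=[-3,3,-5,0,0,2,0,0,0,0,0,0],
)

```text
time_s: 6.23
tool_pos: [0.5433, -0.1426, 0.0016]
tool_rot: [[0.264, 0.019, 0.964], [-0.964, -0.021, 0.264], [0.025, -1.0, 0.013]]
force: [-0.6, -0.9, 0.7]
gripper_width: 0.0857
```

Call:
servo_tool(
  commands=[0,0,0,0,0,0,0,0,0,0,0,0,0,0,0,0,0,0,0,0,0,0,0,0,0,0,0,0,0,0,0,0],
  fingers=255,
  force=60,
)

```text
time_s: 6.9
tool_pos: [0.5442, -0.143, 0.0036]
tool_rot: [[0.263, 0.022, 0.964], [-0.964, -0.022, 0.264], [0.027, -1.0, 0.015]]
force: [0.3, 0.8, -2.2]
gripper_width: 0.0537
```

Run:
```python
from h import *
plan([.543,-.142,.2],15.3)
```

```text
t 6.9 pos [ 0.5442 -0.143   0.0036] jaw 15.3 turn 0.0 shift xyz [  -1.3 -196.4   -0.9] w 0.0537 F [ 0.3  0.8 -2.2] tilt [ 0.022 -0.022 -1.   ] q7 0.05
```

Call:
servo_tool(
  commands=[0,-10,0,0,0,-20,0,0,0,-25,0,0,0,-25,0,0,0,-25,0,0,0,-25,0,0,0,-25,0,0,0,-25,0,0,0,-10,0,0,0,0,0,0],
)

```text
time_s: 7.73
tool_pos: [0.538, -0.1368, 0.2062]
tool_rot: [[0.266, 0.018, 0.964], [-0.964, -0.021, 0.267], [0.025, -1.0, 0.012]]
force: [0.6, -0.8, -1.9]
gripper_width: 0.0534
```

Run:
```python
from h import *
snap('scene','s2.png')
plan([.474,.101,.2],88.9)
i=cv2.imread('pics/s2.png'); cv2.imwrite('pics/s2c.png',cv2.resize(i[120:360,160:480],(800,600)))
```

```text
t 7.8 pos [ 0.5378 -0.1368  0.2052] jaw 15.5 turn -73.4 shift xyz [-68.3   5.2 236.5] w 0.0535 F [ 0.8  1.2 -2.5] tilt [ 0.018 -0.02  -1.   ] q7 0.23
```

View pics/s2c.png

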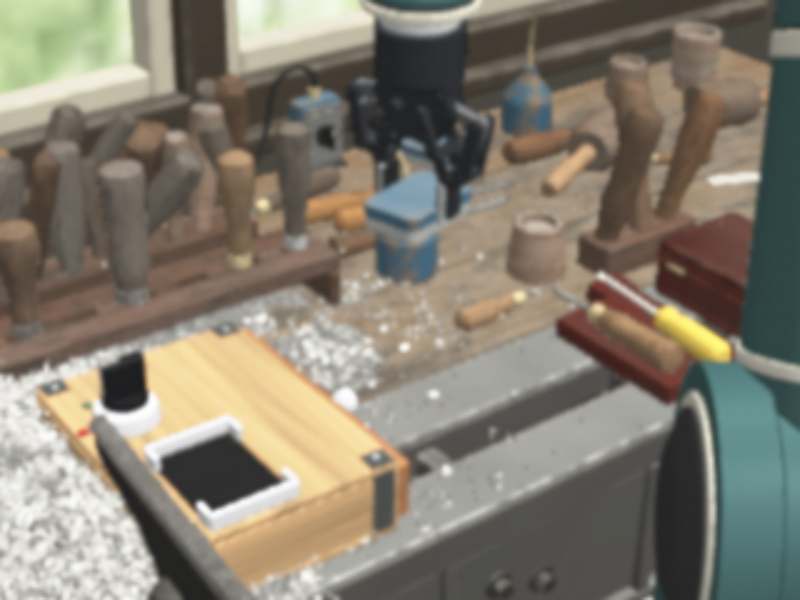

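Call:
servo_tool(
  commands=[0,0,0,-6.7,0,0,0,-6.7,0,0,0,-6.7,0,0,0,-6.7,0,0,0,-6.7,0,0,0,-6.7,0,0,0,-6.7,0,0,0,-6.7,0,0,0,-6.7,0,0,0,-6.7,0,0,0,-6.4],
)

```text
time_s: 8.7
tool_pos: [0.5306, -0.135, 0.188]
tool_rot: [[0.999, -0.001, -0.039], [0.039, -0.012, 0.999], [-0.002, -1.0, -0.012]]
force: [-0.3, 0.2, -2.1]
gripper_width: 0.0536
```

Run:
```python
from h import *
plan([.474,.101,.2],88.9)
c=bot.read_camera('top')
for n,f in(('top','top0.png'),('scene','scene0.png')):
    i=cv2.imread('pics/'+f); c=bot.read_camera(n)
    a=np.radians(88.88); X=np.array([np.cos(a),np.sin(a)]); Y=np.array([-X[1],X[0]])
    m=np.array([.4745,.1015])
    def R(hx,hy,z): return np.array([np.r_[m+sx*hx*X+sy*hy*Y,z] for sx,sy in((1,1),(1,-1),(-1,-1),(-1,1))])
    q1=proj(c,R(.035,.049,.087)); q2=proj(c,R(.035,.049,.075))
    u0,v0=np.floor(q1.min(0)-15).astype(int); u1,v1=np.ceil(q1.max(0)+15).astype(int); S=min(790//(u1-u0),590//(v1-v0))
    im=cv2.resize(i[v0:v1,u0:u1],None,fx=S,fy=S,interpolation=cv2.INTER_CUBIC)
    for q,col in((q1,(0,0,255)),(q2,(0,255,0))): cv2.polylines(im,[np.int32((q-[u0,v0]+.5)*S)],True,col,1)
    cv2.imwrite('pics/mat_%s.png'%n,im)
```

```text
t 8.7 pos [ 0.5306 -0.135   0.188 ] jaw 92.2 turn 3.3 shift xyz [-61.1 -12.  234.9] w 0.0536 F [-0.3  0.2 -2.1] tilt [-0.001 -0.012 -1.   ] q7 1.44
```

View pics/mat_top.png

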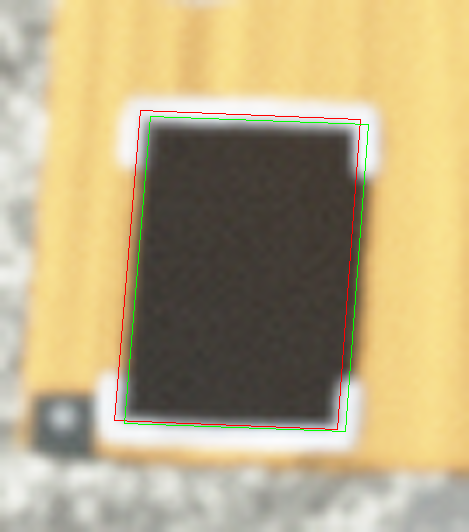

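View pics/mat_scene.png

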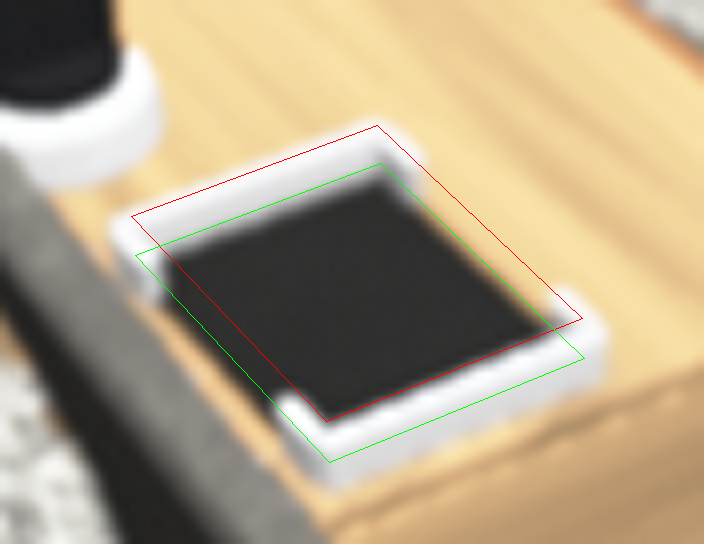

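Call:
servo_tool(
  commands=[-6,-2,22,0.6,-6,-2,22,0.5,-6,-2,22,0.5,-6,-2,22,0.5,-6,-2,22,0.5,-6,-1,22,0.5,-6,-1,22,0,-5,0,22,0,-5,0,22,0,-4,0,15,0,0,0,5,0,0,0,0,0,0,0,0,0],
)

```text
time_s: 9.93
tool_pos: [0.4767, 0.0932, 0.1925]
tool_rot: [[0.996, -0.006, 0.093], [-0.093, -0.008, 0.996], [-0.006, -1.0, -0.009]]
force: [0.1, 0.2, -2.1]
gripper_width: 0.0533
```

Run:
```python
from h import *
plan([.476,.1015,.085],88.9)
```

```text
t 9.9 pos [0.4767 0.0932 0.1925] jaw 84.7 turn -4.2 shift xyz [ -0.9 107.5   8.3] w 0.0533 F [ 0.1  0.2 -2.1] tilt [-0.006 -0.008 -1.   ] q7 0.9
```

Call:
servo_tool(
  commands=[0,10,4,-2,0,20,3,-1.5,0,20,1,-0.5,0,18,0,0,0,10,0,0,0,0,0,0,0,0,0,0],
)

```text
time_s: 10.52
tool_pos: [0.478, 0.0956, 0.1074]
tool_rot: [[1.0, -0.008, 0.024], [-0.025, -0.009, 1.0], [-0.007, -1.0, -0.009]]
force: [-0.1, -0.4, -1.9]
gripper_width: 0.0536
```

Run:
```python
from h import *
plan([.476,.1015,.079],88.9)
snap('scene','s3.png'); snap('top','t3.png')
i=cv2.imread('pics/s3.png'); j=cv2.imread('pics/t3.png')
cv2.imwrite('pics/s3c.png',np.hstack([cv2.resize(i[220:340,180:320],(466,400)),cv2.resize(j[180:310,160:280],(334,400))]))
```

```text
t 10.5 pos [0.478  0.0956 0.1074] jaw 88.6 turn -0.3 shift xyz [-2.1 28.4  5.9] w 0.0536 F [-0.1 -0.4 -1.9] tilt [-0.008 -0.009 -1.   ] q7 0.84
```

View pics/s3c.png

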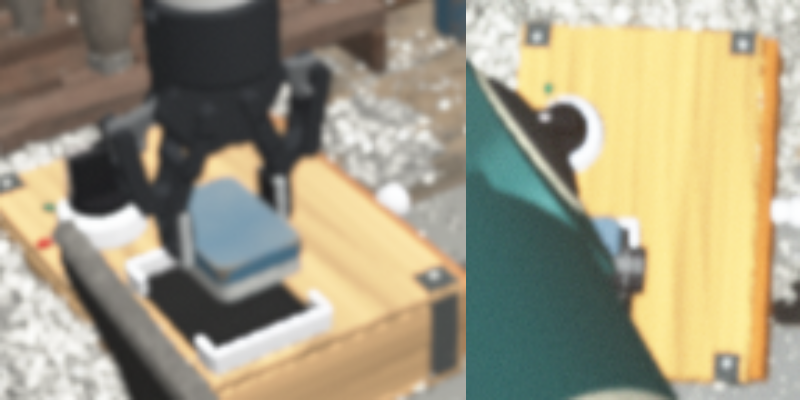

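Call:
servo_tool(
  commands=[-2,3,5,0,0,4,2,0,0,0,0,0,0,0,0,0],
)

```text
time_s: 10.95
tool_pos: [0.4778, 0.1034, 0.1027]
tool_rot: [[1.0, -0.002, 0.025], [-0.025, -0.009, 1.0], [-0.002, -1.0, -0.009]]
force: [0.3, 0.4, -2.0]
gripper_width: 0.0534
```

Run:
```python
from h import *
plan([.476,.1015,.079],88.9)
```

```text
t 10.9 pos [0.4778 0.1034 0.1027] jaw 88.5 turn -0.4 shift xyz [-1.7 23.7 -1.9] w 0.0534 F [ 0.3  0.4 -2. ] tilt [-0.002 -0.009 -1.   ] q7 0.81
```

Call:
servo_tool(
  commands=[-1,6,-2,0,-1,6,0,0,0,6,0,0,0,3,0,0,0,2,0,0,0,0,0,0],
)

```text
time_s: 11.45
tool_pos: [0.4758, 0.1009, 0.0784]
tool_rot: [[1.0, -0.001, 0.025], [-0.025, -0.011, 1.0], [-0.001, -1.0, -0.011]]
force: [-6.9, -4.4, 19.3]
gripper_width: 0.0531
```

Run:
```python
from h import *
plan([.476,.1015,.079],88.9)
```

```text
t 11.4 pos [0.4758 0.1009 0.0784] jaw 88.5 turn -0.4 shift xyz [ 0.2 -0.6  0.6] w 0.0531 F [-6.9 -4.4 19.3] tilt [-0.001 -0.011 -1.   ] q7 0.77
```

Call:
servo_tool(
  commands=[0,-1,0,0,0,0,0,0,0,0,0,0,0,0,0,0,0,0,0,0,0,0,0,0,0,0,0,0],
  fingers=0,
)

```text
time_s: 12.03
tool_pos: [0.476, 0.1012, 0.0789]
tool_rot: [[1.0, -0.001, 0.025], [-0.025, -0.01, 1.0], [-0.001, -1.0, -0.01]]
force: [0.3, -0.7, -0.0]
gripper_width: 0.0854
```

Call:
servo_tool(
  commands=[0,-10,0,0,0,-20,0,0,0,-25,0,0,0,-25,0,0,0,-25,0,0,0,-10,0,0,0,0,0,0],
)

```text
time_s: 12.62
tool_pos: [0.4747, 0.1036, 0.2015]
tool_rot: [[1.0, -0.004, 0.022], [-0.022, -0.01, 1.0], [-0.004, -1.0, -0.01]]
force: [0.7, -0.6, -0.2]
gripper_width: 0.0851
```

Run:
```python
from h import *
plan([.59,.1225,.19],-1.1)
c=snap('scene','s4.png')
m=bot.masks_of('scene','tin_box')[0]; p=cloud(c,m['region']); print(m['confidence'],np.median(p,0),np.percentile(p[:,2],95))
i=cv2.imread('pics/s4.png')
cv2.imwrite('pics/s4c.png',cv2.resize(i[220:340,180:320],(700,600)))
```

```text
t 12.6 pos [0.4747 0.1036 0.2015] jaw 88.7 turn 89.8 shift xyz [-21.1  11.5 114.9] w 0.0851 F [ 0.7 -0.6 -0.2] tilt [-0.004 -0.01  -1.   ] q7 0.95
0.61 [0.46370322 0.10795064 0.09670661] 0.09918041013863121
```

View pics/s4c.png

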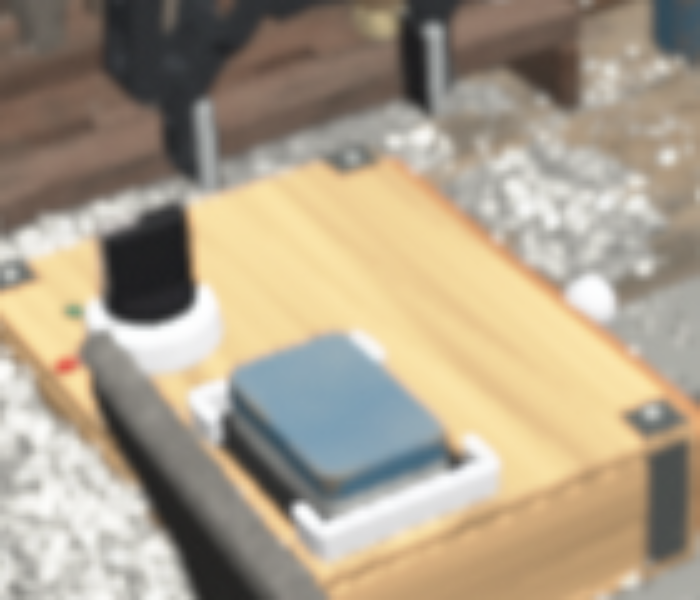

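Run:
```python
from h import *
c=bot.read_camera('scene')
m=bot.masks_of('scene','tin_box')[0]; p=cloud(c,m['region']); q=p[p[:,2]>0.09]
for _ in range(3):
    A=np.c_[q[:,:2]-q[:,:2].mean(0),np.ones(len(q))]; s=np.linalg.lstsq(A,q[:,2],rcond=None)[0]; r=abs(A@s-q[:,2]); q=q[r<0.003]
print(len(q),s,q.min(0),q.max(0),(q.min(0)+q.max(0))/2)
```

```text
798 [ 0.00414403 -0.00722717  0.09721237] [0.42880613 0.07260729 0.09398583] [0.52013466 0.13202215 0.10009206] [0.47447039 0.10231472 0.09703895]
```

Call:
servo_tool(
  commands=[0,0,0,7,0,0,0,7,0,0,0,7,0,0,0,7,0,0,0,7,0,0,0,7,0,0,0,7,0,0,0,7,0,0,0,7,0,0,0,7,0,0,0,7,0,0,0,7,0,0,0,4,0,0,0,0],
)

```text
time_s: 13.98
tool_pos: [0.4653, 0.102, 0.1823]
tool_rot: [[-0.029, -0.036, 0.999], [-1.0, -0.009, -0.029], [0.01, -0.999, -0.036]]
force: [-0.7, -0.1, 0.1]
gripper_width: 0.0856
```

Run:
```python
from h import *
plan([.59,.1225,.19],-1.1)
```

```text
t 14.0 pos [0.4653 0.102  0.1823] jaw -1.7 turn -0.6 shift xyz [-22.9  -7.7 124.3] w 0.0856 F [-0.7 -0.1  0.1] tilt [-0.036 -0.009 -0.999] q7 -0.5
```

Call:
servo_tool(
  commands=[-3,-2,15,0,-3,-2,20,0,-3,-2,20,0,-3,-1,20,0,-3,0,20,0,-3,0,15,0,-2,0,8,0,0,0,0,0,0,0,0,0],
)

```text
time_s: 14.73
tool_pos: [0.5844, 0.1197, 0.1752]
tool_rot: [[-0.003, -0.05, 0.999], [-1.0, -0.013, -0.004], [0.013, -0.999, -0.05]]
force: [-0.4, -0.7, -0.1]
gripper_width: 0.0855
```

Run:
```python
from h import *
plan([.59,.1225,.103],-1.1)
```

```text
t 14.7 pos [0.5844 0.1197 0.1752] jaw -0.2 turn 0.9 shift xyz [-3.  72.2  5.6] w 0.0855 F [-0.4 -0.7 -0.1] tilt [-0.05  -0.013 -0.999] q7 -0.52
```

Call:
servo_tool(
  commands=[0,0,-35,0,0,0,-35,0,0,0,0,0,0,0,0,0],
)

```text
time_s: 15.07
tool_pos: [0.508, 0.1192, 0.1764]
tool_rot: [[0.001, -0.054, 0.999], [-1.0, -0.014, 0.0], [0.014, -0.998, -0.054]]
force: [0.9, -1.0, 0.5]
gripper_width: 0.0854
```

Call:
servo_tool(
  commands=[0,0,6,0,0,0,6,0,0,0,6,0,0,0,6,0,0,0,6,0,0,0,6,0,0,0,6,0,0,0,6,0,0,0,6,0,0,0,6,0,0,0,6,0,0,0,0,0],
)

```text
time_s: 16.07
tool_pos: [0.5827, 0.1186, 0.1715]
tool_rot: [[0.001, -0.055, 0.999], [-1.0, -0.014, 0.0], [0.014, -0.998, -0.055]]
force: [-1.1, -0.0, -0.6]
gripper_width: 0.0854
```

Run:
```python
from h import *
plan([.59,.1225,.103],-1.1)
```

```text
t 16.1 pos [0.5827 0.1186 0.1715] jaw 0.0 turn 1.1 shift xyz [-4.1 68.5  7.2] w 0.0854 F [-1.1 -0.  -0.6] tilt [-0.055 -0.014 -0.998] q7 -0.51
```

Call:
servo_tool(
  commands=[0,0,0,-7,0,0,0,-7,0,0,0,-7,0,0,0,-7,0,0,0,0,0,0,0,0],
)

```text
time_s: 16.57
tool_pos: [0.5827, 0.119, 0.1715]
tool_rot: [[0.481, -0.055, 0.875], [-0.877, -0.014, 0.481], [-0.014, -0.998, -0.055]]
force: [1.0, -0.4, 0.0]
gripper_width: 0.0856
```

Call:
servo_tool(
  commands=[0,0,0,3,0,0,0,3,0,0,0,3,0,0,0,3,0,0,0,3,0,0,0,3,0,0,0,3,0,0,0,3,0,0,0,3,0,0,0,0],
)

```text
time_s: 17.4
tool_pos: [0.5824, 0.1191, 0.1722]
tool_rot: [[-0.039, -0.054, 0.998], [-0.999, -0.014, -0.04], [0.016, -0.998, -0.053]]
force: [-0.8, -0.2, 0.0]
gripper_width: 0.0855
```

Call:
servo_tool(
  commands=[0,-8,0,0,0,-12,0,0,0,-12,0,0,0,-12,0,0,0,-12,0,0,0,-10,0,0,0,-6,0,0,0,-3,0,0,0,-1,0,0,0,0,0,0],
)

```text
time_s: 18.23
tool_pos: [0.5875, 0.1208, 0.2596]
tool_rot: [[-0.039, -0.05, 0.998], [-0.999, -0.013, -0.04], [0.015, -0.999, -0.049]]
force: [0.3, 0.4, -0.3]
gripper_width: 0.0851
```

Call:
servo_tool(
  commands=[0,35,0,0,0,35,0,0,0,0,0,0,0,0,0,0,0,0,0,0,0,0,0,0,0,0,0,0],
)

```text
time_s: 18.82
tool_pos: [0.585, 0.1203, 0.1911]
tool_rot: [[-0.039, -0.048, 0.998], [-0.999, -0.012, -0.04], [0.014, -0.999, -0.047]]
force: [0.8, -0.4, -0.2]
gripper_width: 0.0856
```

Call:
servo_tool(
  commands=[-1,10,2,-1,-1,10,2,0,0,12,2,0,0,12,1,0,0,10,0,0,0,0,0,0,0,0,0,0],
)

```text
time_s: 19.4
tool_pos: [0.5909, 0.1218, 0.1325]
tool_rot: [[-0.02, -0.046, 0.999], [-1.0, -0.012, -0.02], [0.013, -0.999, -0.045]]
force: [0.2, -0.3, -0.1]
gripper_width: 0.0851
```

Run:
```python
from h import *
plan([.5895,.1225,.103],-1.1)
c=snap('scene','s5.png'); i=cv2.imread('pics/s5.png')
cv2.imwrite('pics/s5c.png',cv2.resize(i[200:320,150:290],(700,600)))
```

```text
t 19.4 pos [0.5909 0.1218 0.1325] jaw -1.2 turn -0.1 shift xyz [-0.7 29.5 -1.4] w 0.0851 F [ 0.2 -0.3 -0.1] tilt [-0.046 -0.012 -0.999] q7 -0.56
```

View pics/s5c.png

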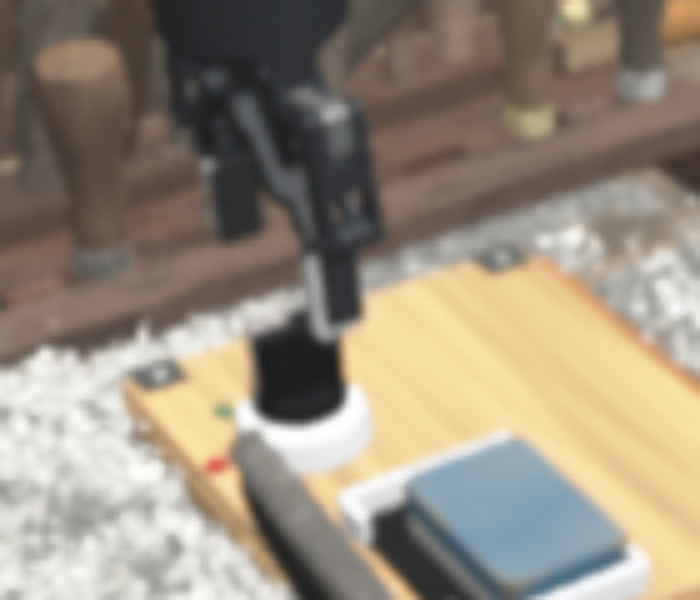

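Call:
servo_tool(
  commands=[-1,10,0,0,0,10,0,0,0,6,0,0,0,2,0,0,0,0,0,0,0,0,0,0],
)

```text
time_s: 19.95
tool_pos: [0.5896, 0.1226, 0.1021]
tool_rot: [[-0.02, -0.045, 0.999], [-1.0, -0.012, -0.02], [0.013, -0.999, -0.045]]
force: [0.1, 0.5, -0.1]
gripper_width: 0.0857
```

Call:
servo_tool(
  commands=[0,0,0,0,0,0,0,0,0,0,0,0,0,0,0,0,0,0,0,0,0,0,0,0,0,0,0,0,0,0,0,0,0,0,0,0],
  fingers=255,
  force=60,
)

```text
time_s: 20.7
tool_pos: [0.591, 0.1227, 0.1036]
tool_rot: [[-0.02, -0.041, 0.999], [-1.0, -0.012, -0.02], [0.013, -0.999, -0.041]]
force: [-1.3, -0.4, -0.8]
gripper_width: 0.0133
```

Run:
```python
from h import *
plan([.5895,.1225,.094],-1.1)
```

```text
t 20.7 pos [0.591  0.1227 0.1036] jaw -1.2 turn -0.1 shift xyz [ 0.2  9.6 -1.5] w 0.0133 F [-1.3 -0.4 -0.8] tilt [-0.041 -0.012 -0.999] q7 -0.58
```

Call:
servo_tool(
  commands=[0,3,0,0,0,3,0,0,0,3,0,0,0,2,0,0],
)

```text
time_s: 21.03
tool_pos: [0.592, 0.1231, 0.0949]
tool_rot: [[-0.02, -0.037, 0.999], [-1.0, -0.012, -0.02], [0.013, -0.999, -0.037]]
force: [-14.2, -6.8, 50.9]
gripper_width: 0.0132
```

Call:
servo_tool(
  commands=[0,0,0,5,0,0.5,0,6,0,0.5,0,6,0,0.5,0,6],
)

```text
time_s: 21.37
tool_pos: [0.5913, 0.1229, 0.0954]
tool_rot: [[-0.42, -0.038, 0.907], [-0.907, -0.013, -0.42], [0.028, -0.999, -0.029]]
force: [-5.3, -1.3, 11.0]
gripper_width: 0.0131
```

Call:
servo_tool(
  commands=[0,0.6,0,7,0,0.6,0,7,0,0.6,0,7,0,0.6,0,7,0,0.6,0,6],
)

```text
time_s: 21.78
tool_pos: [0.5915, 0.123, 0.0953]
tool_rot: [[-0.865, -0.036, 0.501], [-0.501, -0.014, -0.865], [0.038, -0.999, -0.006]]
force: [-7.0, -2.7, 16.8]
gripper_width: 0.0131
```

Run:
```python
from h import *
plan([.5905,.1225,.104],-61.2)
```

```text
t 21.8 pos [0.5915 0.123  0.0953] jaw -59.9 turn 1.3 shift xyz [ 1.1 -8.7 -0.1] w 0.0131 F [-7.  -2.7 16.8] tilt [-0.036 -0.014 -0.999] q7 -1.49
```

Call:
servo_tool(
  commands=[0,0.3,0,2,0,0,0,0,0,-3,0,0,0,-3,0,0,0,-2,0,0,0,0,0,0],
)

```text
time_s: 22.28
tool_pos: [0.5911, 0.1229, 0.1035]
tool_rot: [[-0.886, -0.037, 0.462], [-0.462, -0.016, -0.887], [0.04, -0.999, -0.003]]
force: [0.8, -0.7, 1.2]
gripper_width: 0.0127
```

Run:
```python
from h import *
plan([.5905,.1225,.104],-61.2)
print(bot.state()['ft_torque'])
```

```text
t 22.3 pos [0.5911 0.1229 0.1035] jaw -62.5 turn -1.3 shift xyz [ 0.7 -0.5  0.1] w 0.0127 F [ 0.8 -0.7  1.2] tilt [-0.037 -0.016 -0.999] q7 -1.52
[ 0.29796499 -0.5882271   0.37610353]
```

Call:
servo_tool(
  commands=[0,0,0,0,0,0,0,0,0,0,0,0,0,0,0,0,0,0,0,0,0,0,0,0],
  fingers=0,
)

```text
time_s: 22.78
tool_pos: [0.5904, 0.123, 0.1022]
tool_rot: [[-0.886, -0.039, 0.461], [-0.461, -0.015, -0.887], [0.042, -0.999, -0.004]]
force: [0.8, -0.5, -0.7]
gripper_width: 0.0836
```

Call:
servo_tool(
  commands=[0,-8,0,0,0,-15,0,0,0,-18,0,0,0,-18,0,0,0,-18,0,0,0,-14,0,0,0,-8,0,0,0,-4,0,0,0,0,0,0],
)

```text
time_s: 23.53
tool_pos: [0.5942, 0.125, 0.2132]
tool_rot: [[-0.886, -0.04, 0.462], [-0.462, -0.015, -0.887], [0.042, -0.999, -0.005]]
force: [0.0, 0.4, 0.3]
gripper_width: 0.0854
```

Run:
```python
from h import *
plan([.542,-.047,.2],-1.1)
c=snap('scene','s6.png'); i=cv2.imread('pics/s6.png');  snap('top','t6.png'); j=cv2.imread('pics/t6.png')
cv2.imwrite('pics/s6c.png',np.hstack([cv2.resize(i[220:340,170:310],(466,400)),cv2.resize(j[180:310,160:280],(334,400))]))
c=bot.read_camera('scene')
for m in bot.masks_of('scene','lock_knob')[:1]:
    p=cloud(c,m['region']); print(m['bbox'],np.percentile(p[:,2],[50,90,97,99]))
```

```text
t 23.5 pos [0.5942 0.125  0.2132] jaw -62.5 turn -61.4 shift xyz [173.   13.2 -48.9] w 0.0854 F [0.  0.4 0.3] tilt [-0.04  -0.015 -0.999] q7 -1.48
[210.9, 272.0, 22.0, 19.0] [0.1087506  0.12907458 0.13144038 0.13226866]
```

View pics/s6c.png

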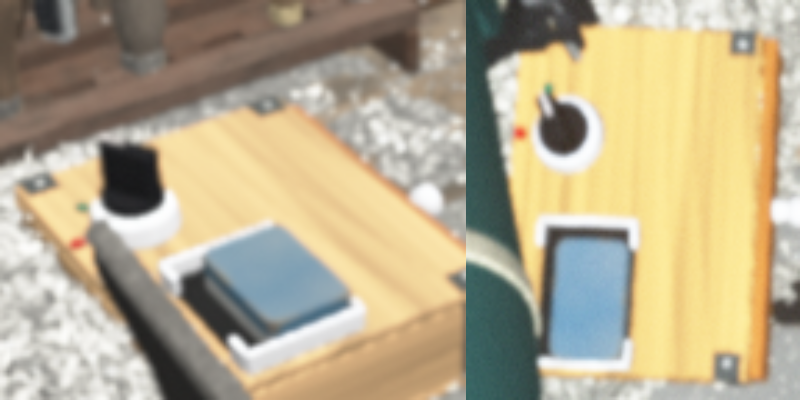

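Run:
```python
from h import *
for n in('top','scene'):
    c=bot.read_camera(n)
    i=c['pixels'].astype(int); pr=proj(c,[[.542,-.047,.04]])[0]; print(n,pr)
    u,v=np.int32(pr); sub=i[v-14:v+15,u-18:u+19]; white=sub.min(2)>215
    k,l,st,ce=cv2.connectedComponentsWithStats(white.astype(np.uint8),connectivity=4)
    for a in np.argsort(-st[1:,4])[:3]+1: 
        vv,uu=np.where(l==a); P=at_z(c,np.c_[uu+u-18,vv+v-14],.046 if n=='top' else .043); print(st[a],np.round(P.min(0),4),np.round(P.max(0),4),np.round(P.mean(0),4))
    cv2.imwrite('pics/dk_%s.png'%n,cv2.resize(c['pixels'][v-20:v+20,u-25:u+25,::-1],(500,400),interpolation=cv2.INTER_CUBIC))
a,b=cv2.imread('pics/dk_top.png'),cv2.imread('pics/dk_scene.png'); cv2.imwrite('pics/dk.png',cv2.resize(np.hstack([a,b]),(800,320)))
```

```text
top [271.95169574 248.35263311]
[ 17   3  14  17 129] [ 0.5304 -0.0731  0.046 ] [ 0.5678 -0.0429  0.046 ] [ 0.5445 -0.0589  0.046 ]
[20 25  3  3  6] [ 0.5117 -0.0555  0.046 ] [ 0.5164 -0.0508  0.046 ] [ 0.5148 -0.0536  0.046 ]
[35 17  1  2  2] [ 0.5332 -0.0848  0.046 ] [ 0.5355 -0.0848  0.046 ] [ 0.5344 -0.0848  0.046 ]
scene [291.53735293 282.69342878]
[21  7  9  9 54] [ 0.5267 -0.0751  0.043 ] [ 0.5563 -0.0562  0.043 ] [ 0.5428 -0.0652  0.043 ]
[35  5  1  1  1] [ 0.5486 -0.0961  0.043 ] [ 0.5486 -0.0961  0.043 ] [ 0.5486 -0.0961  0.043 ]
```

View pics/dk.png

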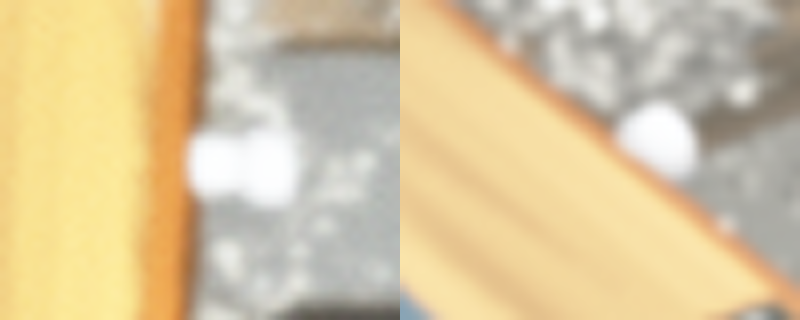

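Call:
servo_tool(
  commands=[0,0,0,-6,0,0,0,-6,0,0,0,-6,0,0,0,-6,0,0,0,-6,0,0,0,-6,0,0,0,-6,0,0,0,-6,0,0,0,-6,0,0,0,-5,0,0,0,-2,0,0,0,0],
)

```text
time_s: 24.83
tool_pos: [0.5911, 0.1244, 0.2048]
tool_rot: [[0.029, -0.052, 0.998], [-0.999, -0.016, 0.028], [0.015, -0.999, -0.052]]
force: [-0.1, 0.1, -0.6]
gripper_width: 0.0855
```

Run:
```python
from h import *
c=bot.read_camera('top'); print(at_z(c,[[283,249],[276.6,249],[270,248.7],[280,249]],.043))
plan([.542,-.0612,.2],-1.1)
```

```text
[[ 0.54046403 -0.07287502  0.043     ]
 [ 0.5401917  -0.05808232  0.043     ]
 [ 0.54061328 -0.0428028   0.043     ]
 [ 0.54033638 -0.0659409   0.043     ]]
t 24.9 pos [0.5911 0.1243 0.2047] jaw 1.5 turn 2.6 shift xyz [186.4   4.7 -45.5] w 0.0854 F [-0.2  0.2 -0.4] tilt [-0.052 -0.016 -0.999] q7 -0.46
```

Call:
servo_tool(
  commands=[15,0,-4,1,20,0,-5,1,22,0,-5,0.5,24,0,-6,0,24,0,-6,0,24,0,-6,0,22,0,-5,0,15,0,-4,0,8,0,-2,0,4,0,0,0,0,0,0,0,0,0,0,0],
)

```text
time_s: 25.88
tool_pos: [0.5399, -0.0629, 0.2081]
tool_rot: [[-0.043, -0.055, 0.998], [-0.999, -0.016, -0.044], [0.018, -0.998, -0.054]]
force: [-0.6, 0.3, 0.4]
gripper_width: 0.0853
```

Run:
```python
from h import *
plan([.541,-.0605,.1],-1.1)
```

```text
t 25.9 pos [ 0.5399 -0.0629  0.2081] jaw -2.5 turn -1.4 shift xyz [ -2.4 108.1   1.1] w 0.0853 F [-0.6  0.3  0.4] tilt [-0.055 -0.016 -0.998] q7 -0.18
```

```bash
python3 - <<'E'
s=open('h.py').read()
s=s.replace("x=np.cross(y,z)","x=np.cross(y,z); yy=R[:,1]; c_,s_=np.cos(-np.radians(d)),np.sin(-np.radians(d)); x=R[:,0]*c_-R[:,2]*s_; z=R[:,2]*c_+R[:,0]*s_; y=yy")
open('h.py','w').write(s)
E
python3 - <<'E'
from h import *
plan([.540,-.0605,.07],-1.1)
plan([.540,-.0605,.026],-1.1)
E
```

```text
t 25.9 pos [ 0.5399 -0.0629  0.2081] jaw -2.5 turn -1.4 shift xyz [ -4.7 137.8   7.6] w 0.0853 F [-0.6  0.3  0.4] tilt [-0.055 -0.016 -0.998] q7 -0.18
t 25.9 pos [ 0.5399 -0.0629  0.2081] jaw -2.5 turn -1.4 shift xyz [ -5.5 181.7  10.1] w 0.0853 F [-0.6  0.3  0.4] tilt [-0.055 -0.016 -0.998] q7 -0.18
```

Call:
servo_tool(
  commands=[-1,15,1,-1,-1,20,1,0,-1,22,1,0,-1,22,1,0,-1,22,1,0,0,18,1,0,0,12,1,0,0,6,0,0,0,0,0,0,0,0,0,0],
)

```text
time_s: 26.72
tool_pos: [0.5437, -0.0483, 0.0662]
tool_rot: [[-0.015, -0.05, 0.999], [-1.0, -0.012, -0.016], [0.013, -0.999, -0.05]]
force: [0.3, -0.3, 0.0]
gripper_width: 0.0856
```

Run:
```python
from h import *
plan([.540,-.0605,.026],-1.1)
c=snap('scene','s7.png'); i=cv2.imread('pics/s7.png')
cv2.imwrite('pics/s7c.png',cv2.resize(i[210:330,220:360],(700,600)))
```

```text
t 26.7 pos [ 0.5437 -0.0483  0.0662] jaw -0.9 turn 0.2 shift xyz [11.7 40.5 -1.5] w 0.0856 F [ 0.3 -0.3  0. ] tilt [-0.05  -0.012 -0.999] q7 -0.28
```

View pics/s7c.png

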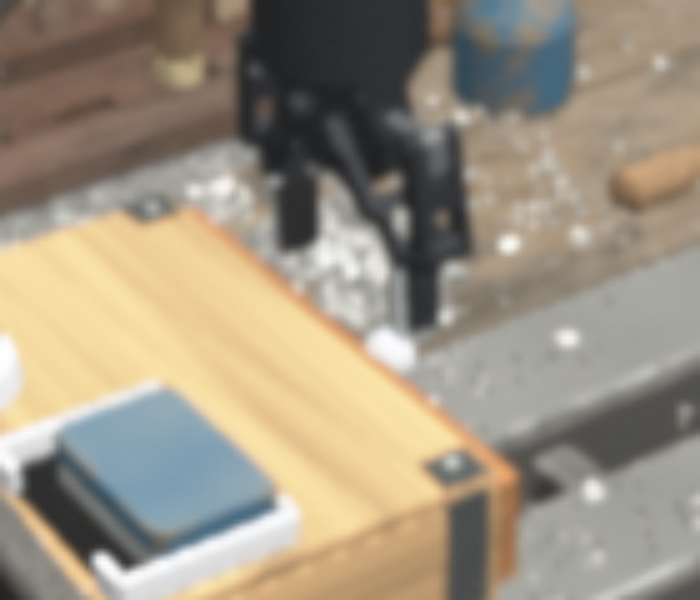

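Call:
servo_tool(
  commands=[5,0,-1,0,4,0,0,0,2,0,0,0,0,0,0,0],
)

```text
time_s: 27.1
tool_pos: [0.5442, -0.061, 0.0696]
tool_rot: [[-0.016, -0.046, 0.999], [-1.0, -0.014, -0.017], [0.014, -0.999, -0.045]]
force: [-0.9, -0.7, -0.8]
gripper_width: 0.0852
```

Run:
```python
from h import *
plan([.540,-.0605,.026],-1.1)
```

```text
t 27.1 pos [ 0.5442 -0.061   0.0696] jaw -1.0 turn 0.1 shift xyz [-1.  43.7 -2.2] w 0.0852 F [-0.9 -0.7 -0.8] tilt [-0.046 -0.014 -0.999] q7 -0.26
```

Call:
servo_tool(
  commands=[0,10,-1,0,0,12,-1,0,0,11,0,0,0,7,0,0,0,3,0,0,0,0,0,0,0,0,0,0],
)

```text
time_s: 27.68
tool_pos: [0.539, -0.0618, 0.0212]
tool_rot: [[-0.017, -0.047, 0.999], [-1.0, -0.013, -0.017], [0.014, -0.999, -0.047]]
force: [0.2, 0.1, -0.5]
gripper_width: 0.0854
```

Run:
```python
from h import *
plan([.540,-.0605,.026],-1.1)
```

```text
t 27.7 pos [ 0.539  -0.0618  0.0212] jaw -1.0 turn 0.1 shift xyz [-1.3 -4.9  0.8] w 0.0854 F [ 0.2  0.1 -0.5] tilt [-0.047 -0.013 -0.999] q7 -0.3
```

Call:
servo_tool(
  commands=[0,-3,1,0,0,-1,0,0,0,0,0,0,0,0,0,0,0,0,0,0,0,0,0,0,0,0,0,0,0,0,0,0,0,0,0,0],
  fingers=255,
)

```text
time_s: 28.43
tool_pos: [0.5428, -0.0616, 0.0272]
tool_rot: [[-0.016, -0.041, 0.999], [-1.0, -0.013, -0.017], [0.014, -0.999, -0.041]]
force: [1.5, -0.4, -2.4]
gripper_width: 0.021
```

Run:
```python
from h import *
plan([.537,-.225,.025],-1.1)
```

```text
t 28.4 pos [ 0.5428 -0.0616  0.0272] jaw -1.0 turn 0.1 shift xyz [163.4   4.6  -2.6] w 0.021 F [ 1.5 -0.4 -2.4] tilt [-0.041 -0.013 -0.999] q7 -0.29
```

Call:
servo_tool(
  commands=[6,0,0,0,10,0,0,0,12,0,0,0,12,0,0,0,12,0,0,0,12,0,0,0,6,0,0,0],
)

```text
time_s: 29.02
tool_pos: [0.5417, -0.1367, 0.0273]
tool_rot: [[-0.015, -0.041, 0.999], [-1.0, -0.011, -0.015], [0.012, -0.999, -0.041]]
force: [4.5, 1.7, -8.6]
gripper_width: 0.0209
```

Run:
```python
from h import *
plan([.5396,-.227,.027],-1.1)
```

```text
t 29.0 pos [ 0.5417 -0.1367  0.0273] jaw -0.9 turn 0.2 shift xyz [90.3  1.4 -0.3] w 0.0209 F [ 4.5  1.7 -8.6] tilt [-0.041 -0.011 -0.999] q7 -0.15
```

Call:
servo_tool(
  commands=[10,0,0,0,12,0,0,0,12,0,0,0,12,0,0,0,12,0,0,0,10,0,0,0,6,0,0,0],
)

```text
time_s: 29.6
tool_pos: [0.5405, -0.2227, 0.0274]
tool_rot: [[-0.019, -0.037, 0.999], [-1.0, -0.01, -0.02], [0.011, -0.999, -0.037]]
force: [7.1, 2.1, -8.5]
gripper_width: 0.0213
```

Run:
```python
from h import *
plan([.5396,-.227,.027],-1.1)
```

```text
t 29.6 pos [ 0.5405 -0.2227  0.0274] jaw -1.1 turn -0.0 shift xyz [ 4.3  0.4 -0.8] w 0.0213 F [ 7.1  2.1 -8.5] tilt [-0.037 -0.01  -0.999] q7 -0.0
```

Call:
servo_tool(
  commands=[4,0,0,0,3,0,0,0,2,0,0,0],
)

```text
time_s: 29.85
tool_pos: [0.5405, -0.2266, 0.0272]
tool_rot: [[-0.017, -0.037, 0.999], [-1.0, 0.002, -0.017], [-0.001, -0.999, -0.037]]
force: [1.3, 15.1, 3.1]
gripper_width: 0.0209
```

Call:
servo_tool(
  commands=[0,0,0,0,0,0,0,0,0,0,0,0,0,0,0,0,0,0,0,0,0,0,0,0],
  fingers=0,
)

```text
time_s: 30.35
tool_pos: [0.5387, -0.2323, 0.028]
tool_rot: [[-0.021, -0.038, 0.999], [-1.0, -0.0, -0.021], [0.001, -0.999, -0.038]]
force: [-1.2, -0.8, -0.0]
gripper_width: 0.0855
```

Call:
servo_tool(
  commands=[0,-8,0,0,0,-15,0,0,0,-18,0,0,0,-20,0,0,0,-20,0,0,0,-20,0,0,0,-20,0,0,0,-20,0,0,0,-20,0,0,0,-12,0,0,0,-6,0,0,0,-3,0,0,0,0,0,0],
)

```text
time_s: 31.43
tool_pos: [0.5449, -0.2326, 0.2252]
tool_rot: [[-0.02, -0.037, 0.999], [-1.0, -0.003, -0.02], [0.003, -0.999, -0.037]]
force: [-0.2, 0.6, -1.0]
gripper_width: 0.0854
```

Run:
```python
from h import *
plan([.628,-.293,.2],-1.1)
c=snap('top','t8.png'); i=cv2.imread('pics/t8.png')
cv2.imwrite('pics/t8c.png',cv2.resize(i[170:330,170:470],(800,427)))
```

```text
t 31.4 pos [ 0.5449 -0.2326  0.2252] jaw -1.2 turn -0.1 shift xyz [58.7 22.2 85.1] w 0.0854 F [-0.2  0.6 -1. ] tilt [-0.037 -0.003 -0.999] q7 0.13
```

View pics/t8c.png

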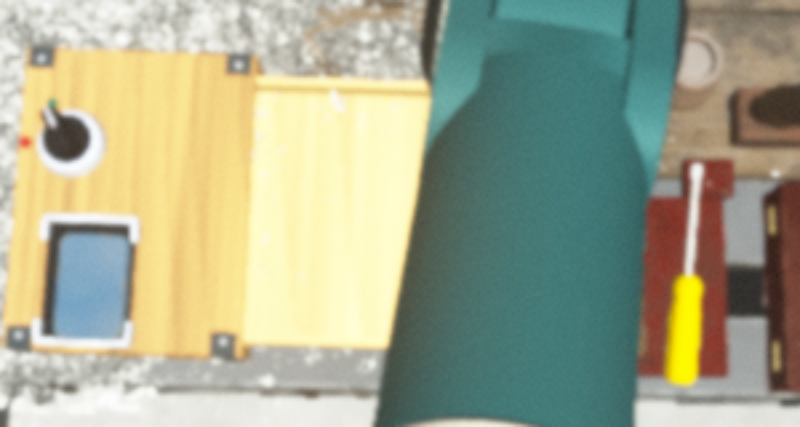

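Call:
servo_tool(
  commands=[6,0,10,0,9,0,14,0,11,1,16,0,11,1,16,0,9,1,13,0,6,1,8,0,3,0,4,0,0,0,0,0,0,0,0,0,0,0,0,0],
)

```text
time_s: 32.32
tool_pos: [0.6234, -0.2896, 0.2069]
tool_rot: [[-0.019, -0.051, 0.999], [-1.0, 0.003, -0.018], [-0.002, -0.999, -0.051]]
force: [-0.4, -0.1, -0.8]
gripper_width: 0.0853
```

Run:
```python
from h import *
plan([.628,-.293,.06],1)
for n in('top','scene'):
    c=snap(n,n+'9.png')
    for t in('bradawl','light_a','screwdriver'):
        for m in bot.masks_of(n,t)[:1]:
            p=cloud(c,m['region']); print(n,t,round(m['confidence'],2),m['bbox'],np.round(np.median(p,0),3),np.round(p[:,1].max(),4))
```

```text
t 32.3 pos [ 0.6234 -0.2896  0.2069] jaw -1.1 turn -2.1 shift xyz [  4.  146.4  12. ] w 0.0853 F [-0.4 -0.1 -0.8] tilt [-0.051  0.003 -0.999] q7 0.16
top bradawl 0.38 [203.1, 277.9, 29.9, 39.5] [0.466 0.093 0.097] 0.1298
scene bradawl 0.75 [251.1, 305.0, 47.6, 32.4] [0.459 0.102 0.097] 0.1256
scene light_a 0.88 [409.6, 252.2, 47.8, 32.5] [ 0.462 -0.344  0.043] -0.3338
scene screwdriver 0.55 [428.0, 246.6, 48.3, 34.2] [ 0.445 -0.395  0.04 ] -0.3809
```

View pics/scene9.png

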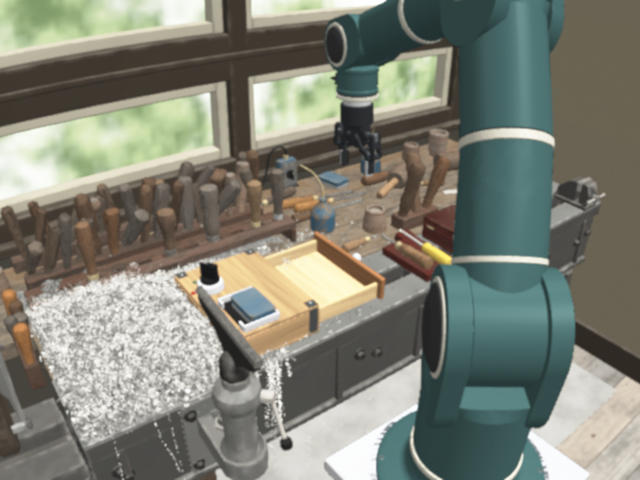

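Call:
servo_tool(
  commands=[1,14,2,-1,1,18,2,-1,1,20,2,0,1,20,2,0,0,20,2,0,0,18,2,0,0,14,0,0,0,8,0,0,0,4,0,0,0,0,0,0,0,0,0,0],
)

```text
time_s: 33.63
tool_pos: [0.6291, -0.2939, 0.061]
tool_rot: [[0.024, -0.049, 0.999], [-1.0, 0.002, 0.024], [-0.003, -0.999, -0.049]]
force: [0.3, 0.4, -0.3]
gripper_width: 0.0854
```

Run:
```python
from h import *
plan([.627,-.293,.002],1)
c=snap('scene','s10.png'); i=cv2.imread('pics/s10.png')
cv2.imwrite('pics/s10c.png',cv2.resize(i[180:300,300:440],(700,600)))
```

```text
t 33.6 pos [ 0.6291 -0.2939  0.061 ] jaw 1.4 turn 0.4 shift xyz [-0.8 59.1  0.9] w 0.0854 F [ 0.3  0.4 -0.3] tilt [-0.049  0.002 -0.999] q7 0.15
```

View pics/s10c.png

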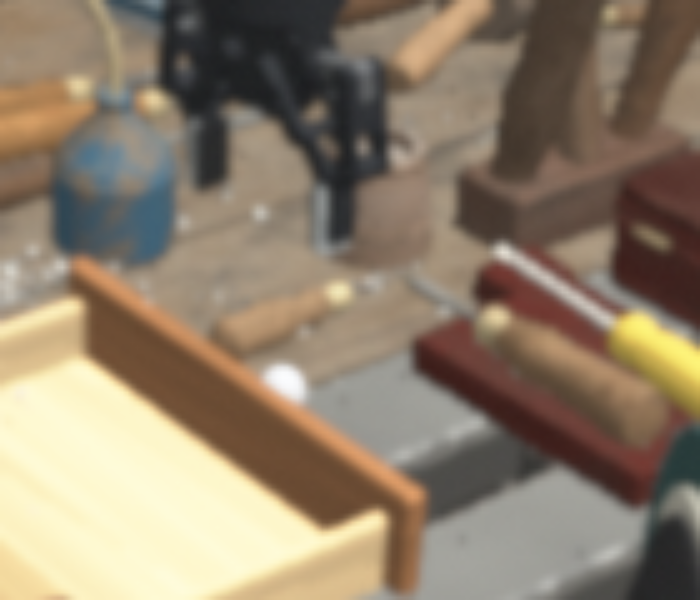

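Call:
servo_tool(
  commands=[0,12,0,0,0,14,0,0,0,14,0,0,0,10,0,0,0,5,0,0,0,2,0,0,0,0,0,0],
)

```text
time_s: 34.27
tool_pos: [0.6269, -0.2944, 0.0001]
tool_rot: [[0.024, -0.046, 0.999], [-1.0, 0.0, 0.024], [-0.001, -0.999, -0.046]]
force: [1.2, 0.7, -0.1]
gripper_width: 0.0853
```

Run:
```python
from h import *
plan([.627,-.293,.002],1)
```

```text
t 34.3 pos [ 6.269e-01 -2.944e-01  1.000e-04] jaw 1.4 turn 0.4 shift xyz [-1.4 -1.9  0. ] w 0.0853 F [ 1.2  0.7 -0.1] tilt [-0.046  0.    -0.999] q7 0.13
```

Call:
servo_tool(
  commands=[0,-2,0,0,0,-1,0,0,0,0,0,0,0,0,0,0,0,0,0,0,0,0,0,0,0,0,0,0,0,0,0,0,0,0,0,0],
  fingers=255,
  force=80,
)

```text
time_s: 35.02
tool_pos: [0.6284, -0.2948, 0.0059]
tool_rot: [[0.024, -0.043, 0.999], [-1.0, -0.001, 0.024], [-0.0, -0.999, -0.043]]
force: [0.1, 0.2, -0.2]
gripper_width: 0.0208
```

Call:
servo_tool(
  commands=[0,-8,0,0,0,-14,0,0,0,-18,0,0,0,-20,0,0,0,-20,0,0,0,-20,0,0,0,-20,0,0,0,-20,0,0,0,-16,0,0,0,-10,0,0,0,-5,0,0,0,-2,0,0,0,0,0,0],
)

```text
time_s: 36.1
tool_pos: [0.6364, -0.2935, 0.1989]
tool_rot: [[0.025, -0.039, 0.999], [-1.0, -0.002, 0.025], [0.001, -0.999, -0.039]]
force: [-0.8, 1.0, 0.0]
gripper_width: 0.0206
```

Run:
```python
from h import *
plan([.603,-.060,.18],-91.1)
c=snap('scene','s11.png'); i=cv2.imread('pics/s11.png')
cv2.imwrite('pics/s11c.png',cv2.resize(i[120:300,280:460],(600,600)))
```

```text
t 36.1 pos [ 0.6364 -0.2935  0.1989] jaw 1.4 turn 92.5 shift xyz [  37.1   19.7 -232.9] w 0.0206 F [-0.8  1.   0. ] tilt [-0.039 -0.002 -0.999] q7 0.2
```

View pics/s11c.png

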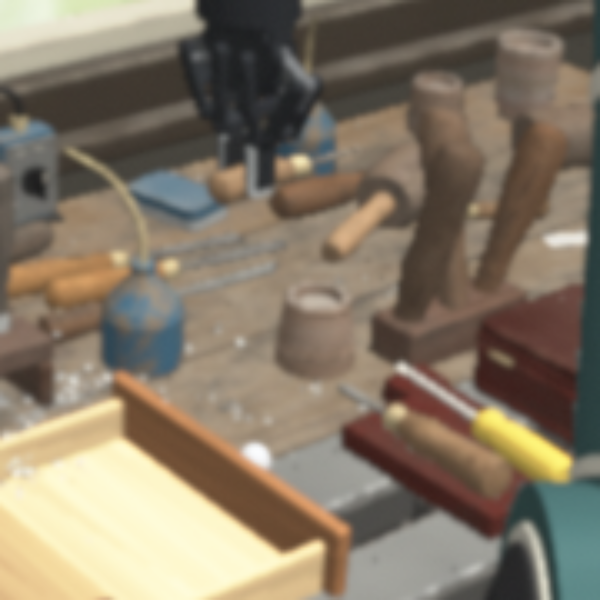

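Call:
servo_tool(
  commands=[-10,0,-1,0,-18,0,-2,0,-22,0,-3,0,-24,0,-3,0,-24,0,-3,0,-24,0,-3,0,-24,0,-3,0,-24,0,-3,0,-20,0,-2,0,-14,0,-2,0,-8,0,-1,0,-4,0,0,0,0,0,0,0],
)

```text
time_s: 37.23
tool_pos: [0.5953, -0.0615, 0.1877]
tool_rot: [[0.026, -0.057, 0.998], [-1.0, 0.004, 0.026], [-0.005, -0.998, -0.057]]
force: [0.5, 0.4, 0.1]
gripper_width: 0.0209
```

Call:
servo_tool(
  commands=[0,0,0,3,0,0,0,6,0,0,0,7,0,0,0,7,0,0,0,7,0,0,0,7,0,0,0,7,0,0,0,7,0,0,0,7,0,0,0,7,0,0,0,7,0,0,0,6,0,0,0,4,0,0,0,2,0,0,0,0],
)

```text
time_s: 38.48
tool_pos: [0.5965, -0.0829, 0.184]
tool_rot: [[-0.996, -0.061, 0.072], [-0.073, -0.001, -0.997], [0.06, -0.998, -0.004]]
force: [1.2, -0.4, -0.2]
gripper_width: 0.0207
```

Run:
```python
from h import *
plan([.603,-.060,.09],-91.1)
```

```text
t 38.5 pos [ 0.5965 -0.0829  0.184 ] jaw -85.8 turn 5.3 shift xyz [-11.7  93.5 -23.2] w 0.0207 F [ 1.2 -0.4 -0.2] tilt [-0.061 -0.001 -0.998] q7 -1.51
```

Call:
servo_tool(
  commands=[-3,10,-3,3,-3,15,-4,2,-3,18,-3,0,-2,18,-2,0,0,14,-1,0,0,8,0,0,0,4,0,0,0,0,0,0,0,0,0,0],
)

```text
time_s: 39.23
tool_pos: [0.6038, -0.0781, 0.0931]
tool_rot: [[-0.998, -0.059, -0.017], [0.017, -0.003, -1.0], [0.059, -0.998, 0.004]]
force: [-1.0, 0.2, -1.2]
gripper_width: 0.021
```

Run:
```python
from h import *
plan([.603,-.068,.027],-91.1)
c=snap('scene','s12.png'); i=cv2.imread('pics/s12.png')
cv2.imwrite('pics/s12c.png',cv2.resize(i[170:350,190:400],(700,600)))
```

```text
t 39.2 pos [ 0.6038 -0.0781  0.0931] jaw -90.9 turn 0.2 shift xyz [ -2.9  66.  -10.4] w 0.021 F [-1.   0.2 -1.2] tilt [-0.059 -0.003 -0.998] q7 -1.62
```

View pics/s12c.png

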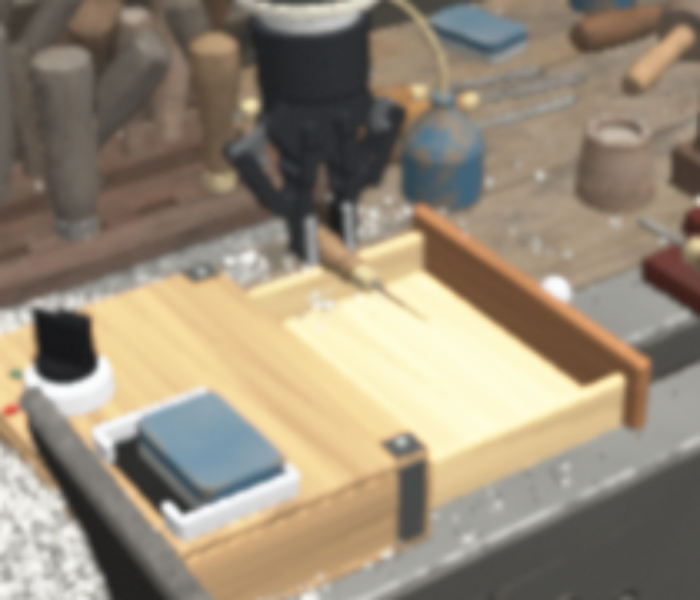

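Call:
servo_tool(
  commands=[-1,6,-5,0,-1,12,-3,0,0,14,-1,0,0,14,0,0,0,8,0,0,0,4,0,0,0,0,0,0,0,0,0,0],
)

```text
time_s: 39.95
tool_pos: [0.6047, -0.0672, 0.0328]
tool_rot: [[-0.998, -0.053, -0.015], [0.015, -0.003, -1.0], [0.053, -0.999, 0.004]]
force: [0.1, -0.1, -1.6]
gripper_width: 0.0208
```

Run:
```python
from h import *
plan([.603,-.068,.026],-91.1)
```

```text
t 40.0 pos [ 0.6047 -0.0672  0.0328] jaw -90.9 turn 0.2 shift xyz [1.4 6.9 0.8] w 0.0208 F [ 0.1 -0.1 -1.6] tilt [-0.053 -0.003 -0.999] q7 -1.66
```

Call:
servo_tool(
  commands=[0,3,0,0,0,2,0,0,0,1,0,0,0,0,0,0],
)

```text
time_s: 40.28
tool_pos: [0.6055, -0.0672, 0.0281]
tool_rot: [[-0.999, -0.051, -0.015], [0.015, -0.004, -1.0], [0.051, -0.999, 0.004]]
force: [-1.3, -0.4, 1.5]
gripper_width: 0.0209
```

Call:
servo_tool(
  commands=[0,0,0,0,0,0,0,0,0,0,0,0,0,0,0,0],
  fingers=130,
)

```text
time_s: 40.62
tool_pos: [0.6066, -0.074, 0.0302]
tool_rot: [[-0.999, -0.048, -0.02], [0.021, -0.01, -1.0], [0.048, -0.999, 0.011]]
force: [-0.3, -0.5, 0.8]
gripper_width: 0.0421
```

Call:
servo_tool(
  commands=[0,-8,0,0,0,-14,0,0,0,-18,0,0,0,-20,0,0,0,-20,0,0,0,-20,0,0,0,-20,0,0,0,-20,0,0,0,-16,0,0,0,-10,0,0,0,-5,0,0,0,-2,0,0,0,0,0,0],
)

```text
time_s: 41.7
tool_pos: [0.6156, -0.0672, 0.2242]
tool_rot: [[-0.999, -0.041, -0.014], [0.015, -0.007, -1.0], [0.041, -0.999, 0.008]]
force: [1.2, 0.0, -0.1]
gripper_width: 0.0417
```

Run:
```python
from h import *
plan([.477,-.3537,.2],-90.9)
c=snap('scene','s13.png'); i=cv2.imread('pics/s13.png')
cv2.imwrite('pics/s13c.png',cv2.resize(i[200:350,220:400],(700,583)))
```

```text
t 41.7 pos [ 0.6156 -0.0672  0.2242] jaw -90.8 turn 0.1 shift xyz [132.9  32.  288.4] w 0.0417 F [ 1.2  0.  -0.1] tilt [-0.041 -0.007 -0.999] q7 -1.61
```

View pics/s13c.png

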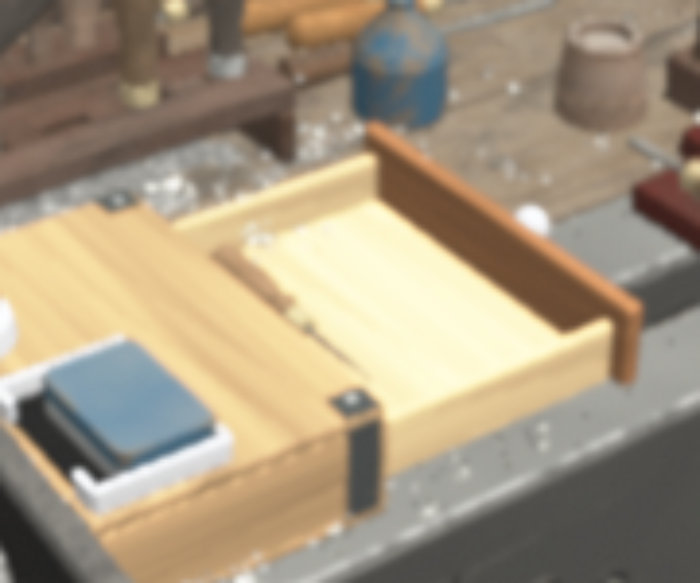

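Call:
servo_tool(
  commands=[4,0,10,0,8,0,18,0,10,0,24,0,11,1,27,0,11,1,27,0,11,1,27,0,11,1,27,0,11,1,27,0,11,1,27,0,10,0,24,0,9,0,20,0,6,0,14,0,3,0,8,0,1,0,4,0,0,0,0,0],
)

```text
time_s: 43.0
tool_pos: [0.4747, -0.3686, 0.2103]
tool_rot: [[-0.998, -0.064, -0.017], [0.017, 0.001, -1.0], [0.064, -0.998, 0.0]]
force: [0.7, 0.1, -0.3]
gripper_width: 0.042
```

Run:
```python
from h import *
plan([.490,-.3525,.1],-90.9)
```

```text
t 43.0 pos [ 0.4747 -0.3686  0.2103] jaw -91.0 turn -0.1 shift xyz [-22.1 109.1 -16.4] w 0.042 F [ 0.7  0.1 -0.3] tilt [-0.064  0.001 -0.998] q7 -1.05
```

Call:
servo_tool(
  commands=[-4,10,-4,0,-6,16,-4,0,-6,20,-4,0,-4,22,-3,0,-2,20,0,0,0,14,0,0,0,8,0,0,0,3,0,0,0,0,0,0,0,0,0,0],
)

```text
time_s: 43.83
tool_pos: [0.497, -0.3391, 0.086]
tool_rot: [[-0.998, -0.063, -0.003], [0.003, 0.006, -1.0], [0.063, -0.998, -0.006]]
force: [0.4, 0.1, 0.4]
gripper_width: 0.0417
```

Run:
```python
from h import *
plan([.490,-.3525,.0275],-90.9)
c=snap('scene','s14.png'); i=cv2.imread('pics/s14.png')
cv2.imwrite('pics/s14c.png',cv2.resize(i[180:300,350:490],(700,600)))
```

```text
t 43.8 pos [ 0.497  -0.3391  0.086 ] jaw -90.2 turn 0.7 shift xyz [ 3.1 58.8 13.8] w 0.0417 F [0.4 0.1 0.4] tilt [-0.063  0.006 -0.998] q7 -1.11
```

View pics/s14c.png

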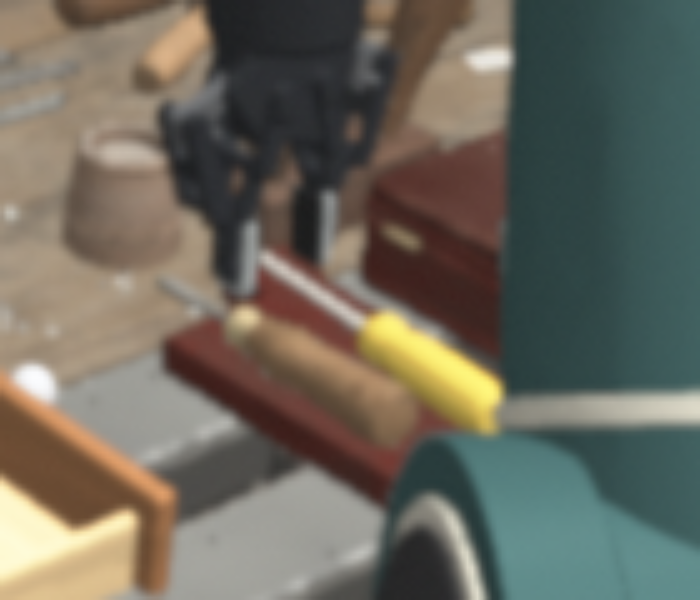

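Call:
servo_tool(
  commands=[1,0,5,0.5,0,0,4,0,0,0,2,0,0,0,0,0,0,0,0,0],
)

```text
time_s: 44.3
tool_pos: [0.4971, -0.353, 0.0893]
tool_rot: [[-0.998, -0.058, -0.014], [0.014, 0.003, -1.0], [0.058, -0.998, -0.002]]
force: [0.4, -0.1, -0.4]
gripper_width: 0.0418
```

Run:
```python
from h import *
plan([.490,-.3525,.0275],-90.9)
```

```text
t 44.3 pos [ 0.4971 -0.353   0.0893] jaw -90.8 turn 0.1 shift xyz [ 3.4 62.1 -0.3] w 0.0418 F [ 0.4 -0.1 -0.4] tilt [-0.058  0.003 -0.998] q7 -1.1
```

Call:
servo_tool(
  commands=[1,8,0,0,1,12,0,0,0,10,0,0,0,4,0,0,0,0,0,0],
)

```text
time_s: 44.72
tool_pos: [0.4922, -0.3528, 0.0515]
tool_rot: [[-0.998, -0.059, -0.014], [0.014, 0.003, -1.0], [0.059, -0.998, -0.002]]
force: [0.7, -0.6, -0.0]
gripper_width: 0.0419
```

Run:
```python
from h import *
plan([.490,-.3525,.0275],-90.9)
c=snap('scene','s15.png'); i=cv2.imread('pics/s15.png')
cv2.imwrite('pics/s15c.png',cv2.resize(i[200:290,370:475],(700,600)))
```

```text
t 44.7 pos [ 0.4922 -0.3528  0.0515] jaw -90.8 turn 0.1 shift xyz [ 0.8 24.1 -0.2] w 0.0419 F [ 0.7 -0.6 -0. ] tilt [-0.059  0.003 -0.998] q7 -1.11
```

View pics/s15c.png

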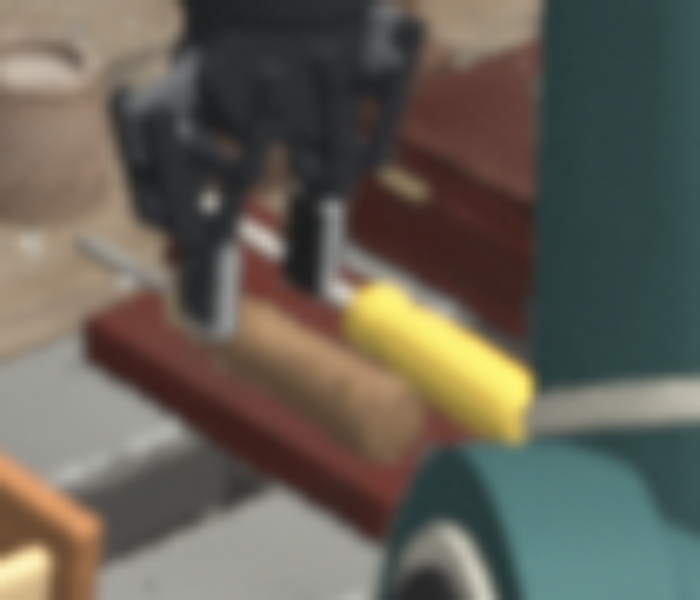

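Call:
servo_tool(
  commands=[0,8,0,0,0,9,0,0,0,4,0,0,0,2,0,0,0,0,0,0],
)

```text
time_s: 45.18
tool_pos: [0.491, -0.3525, 0.0264]
tool_rot: [[-0.998, -0.059, -0.014], [0.014, 0.003, -1.0], [0.059, -0.998, -0.002]]
force: [-0.2, -0.8, -0.3]
gripper_width: 0.0418
```

Call:
servo_tool(
  commands=[0,0,0,0,0,0,0,0,0,0,0,0,0,0,0,0,0,0,0,0,0,0,0,0],
  fingers=255,
  force=80,
)

```text
time_s: 45.68
tool_pos: [0.4915, -0.3528, 0.0273]
tool_rot: [[-0.998, -0.058, -0.014], [0.014, 0.002, -1.0], [0.058, -0.998, -0.002]]
force: [-0.1, -0.3, -1.0]
gripper_width: 0.0262
```

Call:
servo_tool(
  commands=[0,-8,0,0,0,-14,0,0,0,-18,0,0,0,-20,0,0,0,-20,0,0,0,-20,0,0,0,-20,0,0,0,-20,0,0,0,-16,0,0,0,-10,0,0,0,-5,0,0,0,-2,0,0,0,0,0,0],
)

```text
time_s: 46.77
tool_pos: [0.5012, -0.3524, 0.2135]
tool_rot: [[-0.998, -0.057, -0.013], [0.013, 0.003, -1.0], [0.057, -0.998, -0.002]]
force: [0.7, -0.2, -1.4]
gripper_width: 0.0265
```

Run:
```python
from h import *
plan([.515,-.108,.2],-91.1)
c=snap('scene','s16.png'); i=cv2.imread('pics/s16.png')
cv2.imwrite('pics/s16c.png',cv2.resize(i[120:300,330:490],(533,600)))
```

```text
t 46.8 pos [ 0.5012 -0.3524  0.2135] jaw -90.8 turn 0.3 shift xyz [  -9.9   13.4 -244.6] w 0.0265 F [ 0.7 -0.2 -1.4] tilt [-0.057  0.003 -0.998] q7 -1.09
```

View pics/s16c.png

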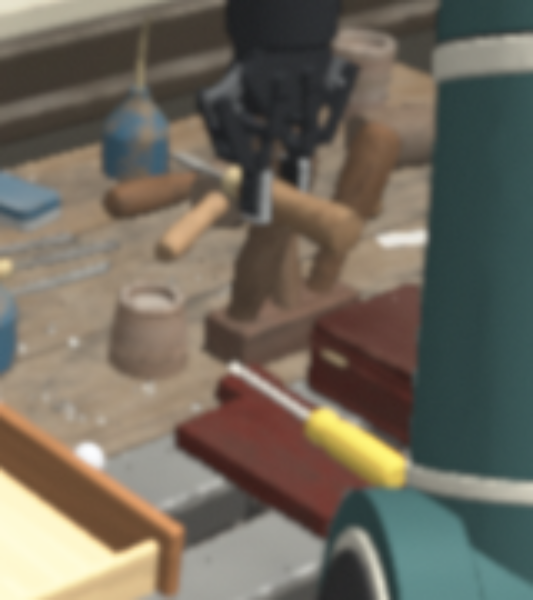

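Call:
servo_tool(
  commands=[-1,0,-10,0,-1,0,-18,0,-2,0,-24,0,-2,0,-25,0,-2,0,-25,0,-2,0,-25,0,-2,0,-25,0,-2,0,-25,0,-1,0,-24,0,-1,0,-18,0,0,0,-12,0,0,0,-6,0,0,0,-3,0,0,0,0,0,0,0,0,0],
)

```text
time_s: 48.07
tool_pos: [0.5133, -0.0918, 0.2002]
tool_rot: [[-0.997, -0.077, -0.011], [0.01, 0.01, -1.0], [0.077, -0.997, -0.009]]
force: [-0.1, -0.3, -2.0]
gripper_width: 0.0265
```

Run:
```python
from h import *
plan([.520,-.104,.09],-91.1)
```

```text
t 48.1 pos [ 0.5133 -0.0918  0.2002] jaw -90.6 turn 0.5 shift xyz [-15.4 109.3  13. ] w 0.0265 F [-0.1 -0.3 -2. ] tilt [-0.077  0.01  -0.997] q7 -1.53
```

Call:
servo_tool(
  commands=[-2,10,4,0.5,-3,16,4,0,-3,20,3,0,-3,20,2,0,-2,18,0,0,-2,12,0,0,0,8,0,0,0,4,0,0,0,0,0,0,0,0,0,0],
)

```text
time_s: 48.9
tool_pos: [0.5185, -0.1154, 0.0813]
tool_rot: [[-0.996, -0.078, -0.036], [0.036, 0.008, -0.999], [0.078, -0.997, -0.005]]
force: [0.5, -0.2, -1.0]
gripper_width: 0.0263
```

Run:
```python
from h import *
plan([.520,-.104,.022],-91.1)
c=snap('scene','s17.png'); i=cv2.imread('pics/s17.png')
cv2.imwrite('pics/s17c.png',cv2.resize(i[180:350,220:400],(635,600)))
```

```text
t 48.9 pos [ 0.5185 -0.1154  0.0813] jaw -92.1 turn -1.0 shift xyz [ -5.9  59.1 -11.1] w 0.0263 F [ 0.5 -0.2 -1. ] tilt [-0.078  0.008 -0.997] q7 -1.55
```

View pics/s17c.png

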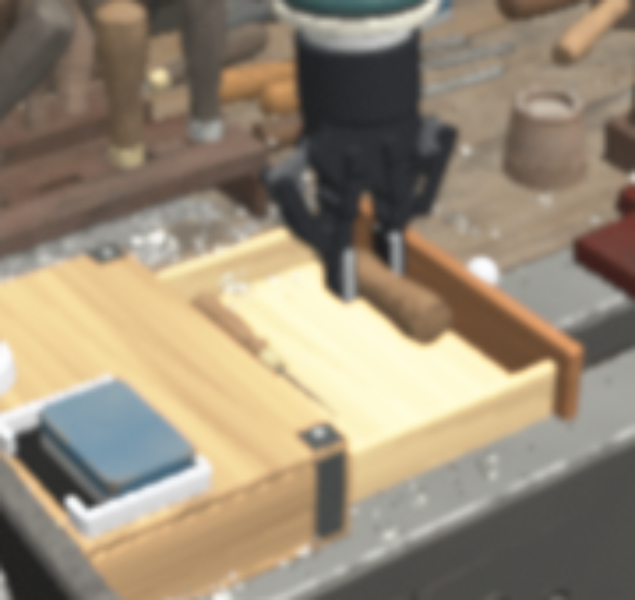

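Call:
servo_tool(
  commands=[-1,5,-5,-0.5,-2,10,-4,-0.5,-1,12,-1,0,0,12,0,0,0,8,0,0,0,5,0,0,0,0,0,0,0,0,0,0],
)

```text
time_s: 49.62
tool_pos: [0.5204, -0.1029, 0.0255]
tool_rot: [[-0.997, -0.074, -0.015], [0.014, 0.007, -1.0], [0.074, -0.997, -0.006]]
force: [0.0, 0.1, -1.7]
gripper_width: 0.0267
```

Run:
```python
from h import *
plan([.520,-.104,.022],-91.1)
```

```text
t 49.6 pos [ 0.5204 -0.1029  0.0255] jaw -90.8 turn 0.3 shift xyz [0.2 3.6 1.1] w 0.0267 F [ 0.   0.1 -1.7] tilt [-0.074  0.007 -0.997] q7 -1.58
```

Call:
servo_tool(
  commands=[0,2,0,0,0,1,0,0,0,0,0,0],
)

```text
time_s: 49.87
tool_pos: [0.5207, -0.103, 0.0229]
tool_rot: [[-0.997, -0.073, -0.015], [0.014, 0.007, -1.0], [0.073, -0.997, -0.006]]
force: [0.4, -0.5, -0.5]
gripper_width: 0.0266
```

Call:
servo_tool(
  commands=[0,0,0,0,0,0,0,0,0,0,0,0,0,0,0,0],
  fingers=140,
)

```text
time_s: 50.2
tool_pos: [0.5215, -0.1034, 0.024]
tool_rot: [[-0.997, -0.071, -0.015], [0.015, 0.007, -1.0], [0.071, -0.997, -0.006]]
force: [-0.8, -0.5, -1.0]
gripper_width: 0.0383
```

Call:
servo_tool(
  commands=[0,-8,0,0,0,-14,0,0,0,-18,0,0,0,-20,0,0,0,-20,0,0,0,-20,0,0,0,-20,0,0,0,-20,0,0,0,-16,0,0,0,-10,0,0,0,-5,0,0,0,-2,0,0,0,0,0,0],
)

```text
time_s: 51.28
tool_pos: [0.5336, -0.1041, 0.2112]
tool_rot: [[-0.998, -0.069, -0.014], [0.014, 0.007, -1.0], [0.069, -0.998, -0.006]]
force: [0.6, -0.5, 0.6]
gripper_width: 0.0386
```

Run:
```python
from h import *
plan([.450,-.402,.2],-96.2)
c=snap('scene','s18.png'); i=cv2.imread('pics/s18.png')
cv2.imwrite('pics/s18c.png',cv2.resize(i[180:350,220:400],(635,600)))
```

```text
t 51.3 pos [ 0.5336 -0.1041  0.2112] jaw -90.8 turn 5.4 shift xyz [ 50.1  15.  305.2] w 0.0386 F [ 0.6 -0.5  0.6] tilt [-0.069  0.007 -0.998] q7 -1.52
```

View pics/s18c.png

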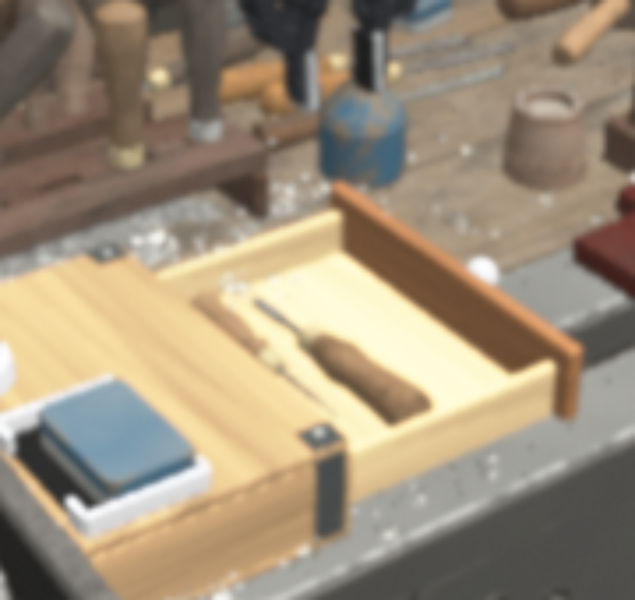

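Call:
servo_tool(
  commands=[2,0,10,0,3,0,18,0,4,0,24,0.5,5,0,28,0.5,5,0,28,0.5,5,0,28,0.5,5,0,28,0.5,5,0,28,0.5,5,0,28,0.5,4,0,26,0.5,3,0,22,0.5,2,0,16,0.5,1,0,10,0,0,0,4,0,0,0,0,0,0,0,0,0],
  fingers=100,
)

```text
time_s: 52.67
tool_pos: [0.4558, -0.4178, 0.1987]
tool_rot: [[-0.99, -0.09, -0.104], [0.103, 0.015, -0.995], [0.091, -0.996, -0.006]]
force: [1.0, -0.2, -0.0]
gripper_width: 0.0521
```

Run:
```python
from h import *
plan([.454,-.4025,.09],-96.2)
```

```text
t 52.7 pos [ 0.4558 -0.4178  0.1987] jaw -96.0 turn 0.2 shift xyz [ -6.5 108.6 -14.4] w 0.0521 F [ 1.  -0.2 -0. ] tilt [-0.09   0.015 -0.996] q7 -1.05
```

Call:
servo_tool(
  commands=[-2,8,-4,0,-2,12,-3,0,-2,14,-3,0,-1,14,-2,0,-1,14,0,0,0,14,0,0,0,12,0,0,0,10,0,0,0,6,0,0,0,3,0,0,0,0,0,0,0,0,0,0],
)

```text
time_s: 53.67
tool_pos: [0.4612, -0.3893, 0.0795]
tool_rot: [[-0.992, -0.089, -0.087], [0.086, 0.02, -0.996], [0.091, -0.996, -0.012]]
force: [0.9, 0.2, -0.8]
gripper_width: 0.0519
```

Run:
```python
from h import *
plan([.453,-.4025,.027],-96.2)
c=snap('scene','s19.png'); i=cv2.imread('pics/s19.png')
cv2.imwrite('pics/s19c.png',cv2.resize(i[190:290,370:475],(630,600)))
```

```text
t 53.7 pos [ 0.4612 -0.3893  0.0795] jaw -95.0 turn 1.2 shift xyz [ 2.  52.8 14.6] w 0.0519 F [ 0.9  0.2 -0.8] tilt [-0.089  0.02  -0.996] q7 -1.09
```

View pics/s19c.png

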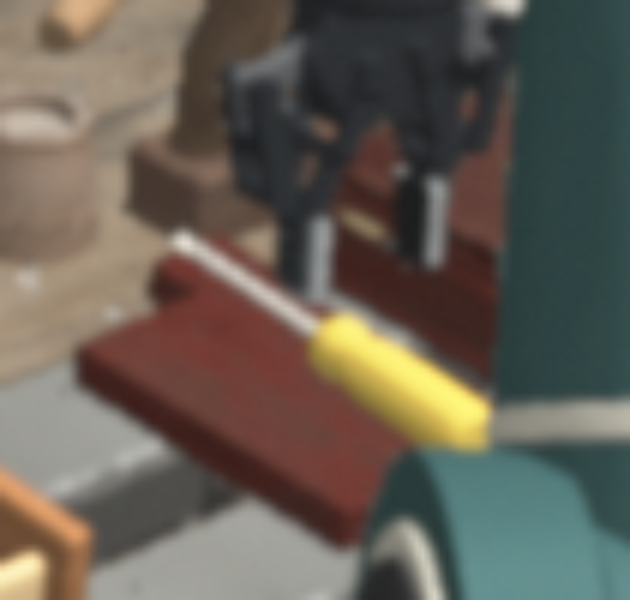

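Call:
servo_tool(
  commands=[0,0,5,0.6,0,0,4,0,0,0,2,0,0,0,0,0,0,0,0,0],
)

```text
time_s: 54.13
tool_pos: [0.4609, -0.403, 0.0817]
tool_rot: [[-0.991, -0.086, -0.1], [0.099, 0.017, -0.995], [0.088, -0.996, -0.009]]
force: [-0.0, 0.6, -0.1]
gripper_width: 0.0518
```

Run:
```python
from h import *
plan([.453,-.4025,.027],-96.2)
c=bot.read_camera('scene'); 
# fresh screwdriver axis from scene at z=.037
m=bot.masks_of('scene','screwdriver')[0]; hsv=cv2.cvtColor(c['pixels'],cv2.COLOR_RGB2HSV); y=m['region']&(hsv[...,1]>120)&(hsv[...,0]>20)&(hsv[...,0]<35)
v,u=np.where(y); P=at_z(c,np.c_[u,v],.040)[:,:2]; print(len(P),P.mean(0),P.min(0),P.max(0)); q=cloud(c,y); print(q.mean(0),q.min(0),q.max(0))
```

```text
t 54.1 pos [ 0.4609 -0.403   0.0817] jaw -95.7 turn 0.5 shift xyz [ 3.1 55.2  0.8] w 0.0518 F [-0.   0.6 -0.1] tilt [-0.086  0.017 -0.996] q7 -1.08
290 [ 0.44099397 -0.39556655] [ 0.39328705 -0.4160344 ] [ 0.49067478 -0.37405893]
[ 0.44003221 -0.39416487  0.04106549] [ 0.39775191 -0.43697959  0.02349926] [ 0.49007369 -0.3817398   0.04965794]
```

Call:
servo_tool(
  commands=[1,8,0,0,1,12,0,0,1,12,0,0,0,12,0,0,0,6,0,0,0,3,0,0,0,0,0,0],
)

```text
time_s: 54.82
tool_pos: [0.4515, -0.4001, 0.0217]
tool_rot: [[-0.991, -0.089, -0.099], [0.098, 0.019, -0.995], [0.09, -0.996, -0.011]]
force: [0.7, -0.2, 0.9]
gripper_width: 0.052
```

Run:
```python
from h import *
plan([.453,-.4025,.027],-96.2)
```

```text
t 54.8 pos [ 0.4515 -0.4001  0.0217] jaw -95.7 turn 0.5 shift xyz [-1.2 -5.5  2.2] w 0.052 F [ 0.7 -0.2  0.9] tilt [-0.089  0.019 -0.996] q7 -1.09
```

Call:
servo_tool(
  commands=[0,-4,1,0,0,-1,0,0,0,0,0,0],
)

```text
time_s: 55.07
tool_pos: [0.4522, -0.4013, 0.0272]
tool_rot: [[-0.991, -0.089, -0.099], [0.097, 0.02, -0.995], [0.09, -0.996, -0.011]]
force: [-0.2, -0.6, 0.7]
gripper_width: 0.0519
```

Call:
servo_tool(
  commands=[0,0,0,0,0,0,0,0,0,0,0,0,0,0,0,0,0,0,0,0,0,0,0,0],
  fingers=255,
  force=80,
)

```text
time_s: 55.57
tool_pos: [0.4532, -0.4021, 0.0293]
tool_rot: [[-0.991, -0.086, -0.099], [0.098, 0.017, -0.995], [0.087, -0.996, -0.009]]
force: [-0.6, 0.1, 0.1]
gripper_width: 0.0236
```

Call:
servo_tool(
  commands=[0,-6,0,0,0,-10,0,0,0,-12,0,0,0,-12,0,0,0,-12,0,0,0,-12,0,0,0,-12,0,0,0,-12,0,0,0,-12,0,0,0,-12,0,0,0,-12,0,0,0,-12,0,0,0,-12,0,0,0,-10,0,0,0,-6,0,0,0,-3,0,0,0,-1,0,0,0,0,0,0],
)

```text
time_s: 57.07
tool_pos: [0.4702, -0.4055, 0.2238]
tool_rot: [[-0.992, -0.076, -0.098], [0.098, 0.01, -0.995], [0.077, -0.997, -0.003]]
force: [-0.0, 0.7, -0.9]
gripper_width: 0.0242
```

Run:
```python
from h import *
plan([.496,-.153,.19],-91.1)
c=snap('scene','s20.png'); i=cv2.imread('pics/s20.png')
cv2.imwrite('pics/s20c.png',cv2.resize(i[120:300,330:490],(533,600)))
```

```text
t 57.1 pos [ 0.4702 -0.4055  0.2238] jaw -95.6 turn -4.5 shift xyz [ -23.6   34.4 -252.6] w 0.0242 F [-0.   0.7 -0.9] tilt [-0.076  0.01  -0.997] q7 -1.06
```

View pics/s20c.png

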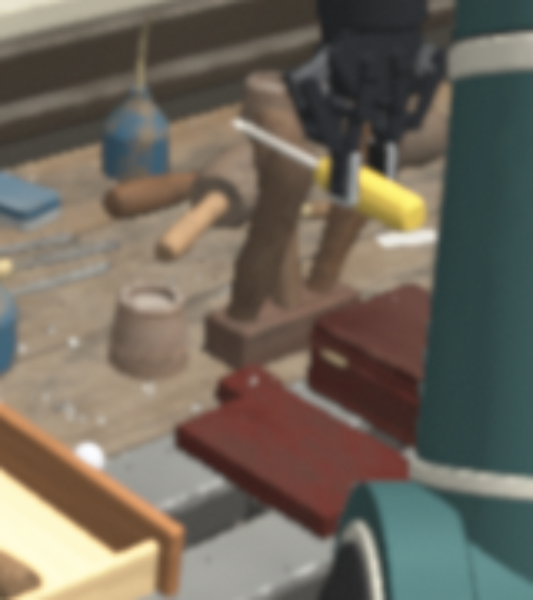

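Call:
servo_tool(
  commands=[-1,0,-8,-0.5,-2,0,-14,-0.5,-2,0,-16,-0.5,-2,0,-16,-0.5,-2,0,-16,-0.5,-2,0,-16,-0.5,-2,0,-16,-0.5,-2,0,-16,0,-2,0,-16,0,-2,0,-16,0,-2,0,-16,0,-2,0,-16,0,-2,0,-15,0,-1,0,-12,0,-1,0,-8,0,0,0,-4,0,0,0,0,0,0,0,0,0],
)

```text
time_s: 58.62
tool_pos: [0.5093, -0.1543, 0.2218]
tool_rot: [[-0.997, -0.079, -0.015], [0.015, 0.012, -1.0], [0.079, -0.997, -0.011]]
force: [0.0, -0.1, -0.9]
gripper_width: 0.0236
```

Run:
```python
from h import *
plan([.500,-.153,.09],-91.1)
```

```text
t 58.6 pos [ 0.5093 -0.1543  0.2218] jaw -90.9 turn 0.2 shift xyz [ -1.1 132.1   0.3] w 0.0236 F [ 0.  -0.1 -0.9] tilt [-0.079  0.012 -0.997] q7 -1.41
```

Call:
servo_tool(
  commands=[0,8,0,0,0,12,0,0,0,14,0,0,0,14,0,0,0,14,0,0,0,14,0,0,0,14,0,0,0,14,0,0,0,12,0,0,0,8,0,0,0,4,0,0,0,0,0,0],
)

```text
time_s: 59.62
tool_pos: [0.4951, -0.1624, 0.0825]
tool_rot: [[-0.996, -0.081, -0.029], [0.028, 0.011, -1.0], [0.081, -0.997, -0.009]]
force: [-0.5, 0.2, -1.7]
gripper_width: 0.0241
```

Run:
```python
from h import *
plan([.500,-.153,.022],-91.1)
c=snap('scene','s21.png'); i=cv2.imread('pics/s21.png')
cv2.imwrite('pics/s21c.png',cv2.resize(i[180:350,220:400],(635,600)))
```

```text
t 59.6 pos [ 0.4951 -0.1624  0.0825] jaw -91.7 turn -0.6 shift xyz [-9.7 60.  -8.9] w 0.0241 F [-0.5  0.2 -1.7] tilt [-0.081  0.011 -0.997] q7 -1.44
```

View pics/s21c.png

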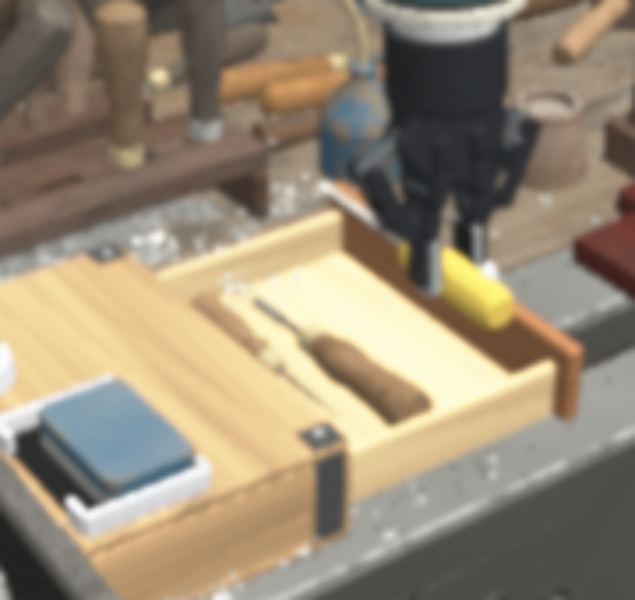

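Call:
servo_tool(
  commands=[-3,0,-4,0,-3,0,-3,0,-1,0,-1,0,0,0,0,0],
)

```text
time_s: 60.0
tool_pos: [0.5046, -0.1542, 0.0844]
tool_rot: [[-0.997, -0.077, -0.03], [0.029, 0.01, -1.0], [0.078, -0.997, -0.008]]
force: [0.2, 0.2, -0.1]
gripper_width: 0.024
```

Run:
```python
from h import *
plan([.500,-.153,.022],-91.1)
```

```text
t 60.0 pos [ 0.5046 -0.1542  0.0844] jaw -91.7 turn -0.6 shift xyz [-0.2 62.5 -0.6] w 0.024 F [ 0.2  0.2 -0.1] tilt [-0.077  0.01  -0.997] q7 -1.46
```

Call:
servo_tool(
  commands=[0,8,0,-0.5,0,12,0,0,0,12,0,0,0,12,0,0,0,8,0,0,0,4,0,0,0,0,0,0],
)

```text
time_s: 60.58
tool_pos: [0.4998, -0.1534, 0.023]
tool_rot: [[-0.997, -0.077, -0.019], [0.018, 0.01, -1.0], [0.077, -0.997, -0.008]]
force: [-0.6, -0.6, -1.0]
gripper_width: 0.0239
```

Run:
```python
from h import *
plan([.500,-.153,.022],-91.1)
```

```text
t 60.6 pos [ 0.4998 -0.1534  0.023 ] jaw -91.1 turn 0.0 shift xyz [-0.3  0.9 -0.4] w 0.0239 F [-0.6 -0.6 -1. ] tilt [-0.077  0.01  -0.997] q7 -1.48
```

Call:
servo_tool(
  commands=[0,1,0,0,0,0,0,0,0,0,0,0,0,0,0,0],
  fingers=148,
)

```text
time_s: 60.92
tool_pos: [0.5001, -0.1536, 0.0224]
tool_rot: [[-0.997, -0.076, -0.019], [0.018, 0.01, -1.0], [0.076, -0.997, -0.008]]
force: [0.3, -0.2, -0.9]
gripper_width: 0.0359
```

Call:
servo_tool(
  commands=[0,-6,0,0,0,-10,0,0,0,-12,0,0,0,-12,0,0,0,-12,0,0,0,-12,0,0,0,-12,0,0,0,-12,0,0,0,-12,0,0,0,-12,0,0,0,-12,0,0,0,-12,0,0,0,-12,0,0,0,-10,0,0,0,-6,0,0,0,-3,0,0,0,-1,0,0,0,0,0,0],
)

```text
time_s: 62.42
tool_pos: [0.5151, -0.1551, 0.2161]
tool_rot: [[-0.998, -0.062, -0.018], [0.017, 0.006, -1.0], [0.062, -0.998, -0.005]]
force: [-0.7, 0.3, 0.1]
gripper_width: 0.0357
```

Run:
```python
from h import *
plan([.5395,-.227,.19],-1.1)
c=snap('scene','s22.png'); i=cv2.imread('pics/s22.png')
cv2.imwrite('pics/s22c.png',cv2.resize(i[180:350,220:400],(635,600)))
c=bot.read_camera('scene')
for t in('bradawl','light_a','screwdriver'):
    for m in bot.masks_of('scene',t)[:1]:
        p=cloud(c,m['region']);print(t,m['bbox'],np.round(np.median(p,0),3),np.round(np.percentile(p[:,2],[5,95]),3))
```

```text
t 62.4 pos [ 0.5151 -0.1551  0.2161] jaw -91.0 turn -89.9 shift xyz [71.5 24.1 27.3] w 0.0357 F [-0.7  0.3  0.1] tilt [-0.062  0.006 -0.998] q7 -1.42
bradawl [292.2, 276.6, 33.8, 31.2] [ 0.585 -0.065  0.032] [0.023 0.038]
light_a [317.3, 284.4, 46.2, 36.5] [ 0.502 -0.095  0.036] [0.015 0.044]
screwdriver [341.1, 280.9, 34.2, 25.0] [ 0.489 -0.144  0.035] [0.025 0.04 ]
```

View pics/s22c.png

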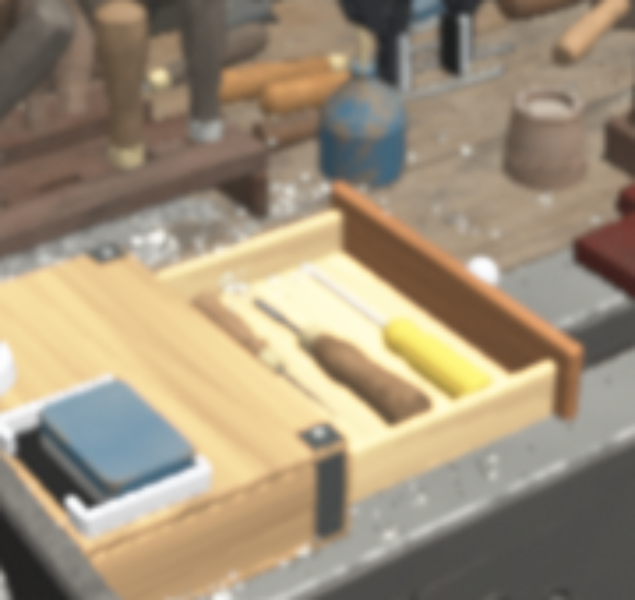

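Call:
servo_tool(
  commands=[0,0,0,-3,0,0,0,-5,0,0,0,-6,0,0,0,-6,0,0,0,-6,0,0,0,-6,0,0,0,-6,0,0,0,-6,0,0,0,-6,0,0,0,-6,0,0,0,-6,0,0,0,-6,0,0,0,-6,0,0,0,-5,0,0,0,-4,0,0,0,-2,0,0,0,-1,0,0,0,0],
  fingers=60,
)

```text
time_s: 64.17
tool_pos: [0.5121, -0.1543, 0.2083]
tool_rot: [[-0.011, -0.074, 0.997], [-1.0, 0.011, -0.011], [-0.01, -0.997, -0.074]]
force: [0.9, 1.4, -0.3]
gripper_width: 0.0652
```

Run:
```python
from h import *
plan([.5395,-.227,.12],-1.1)
```

```text
t 64.2 pos [ 0.5121 -0.1543  0.2083] jaw -0.6 turn 0.5 shift xyz [73.  85.3 35.3] w 0.0652 F [ 0.9  1.4 -0.3] tilt [-0.074  0.011 -0.997] q7 0.07
```

Call:
servo_tool(
  commands=[5,0,2,0,8,0,4,0,9,0,4,0,9,0,4,0,9,0,4,0,9,0,4,0,8,0,4,0,6,0,3,0,4,0,2,0,2,0,0,0,0,0,0,0,0,0,0,0],
)

```text
time_s: 65.17
tool_pos: [0.5451, -0.2331, 0.2038]
tool_rot: [[-0.019, -0.076, 0.997], [-1.0, 0.011, -0.018], [-0.01, -0.997, -0.076]]
force: [0.2, -0.0, 0.1]
gripper_width: 0.0652
```

Run:
```python
from h import *
plan([.5390,-.227,.08],-1.1)
```

```text
t 65.2 pos [ 0.5451 -0.2331  0.2038] jaw -1.0 turn 0.1 shift xyz [ -4.8 123.9   3.2] w 0.0652 F [ 0.2 -0.   0.1] tilt [-0.076  0.011 -0.997] q7 0.16
```

Call:
servo_tool(
  commands=[-1,8,0,0,-1,12,0,0,0,14,0,0,0,14,0,0,0,14,0,0,0,14,0,0,0,14,0,0,0,12,0,0,0,10,0,0,0,6,0,0,0,3,0,0,0,0,0,0,0,0,0,0],
)

```text
time_s: 66.25
tool_pos: [0.5323, -0.2231, 0.0698]
tool_rot: [[-0.012, -0.078, 0.997], [-1.0, 0.013, -0.011], [-0.013, -0.997, -0.078]]
force: [0.7, 0.1, 0.4]
gripper_width: 0.065
```

Run:
```python
from h import *
plan([.5385,-.2265,.026],-1.1)
c=snap('scene','s23.png'); i=cv2.imread('pics/s23.png')
cv2.imwrite('pics/s23c.png',cv2.resize(i[180:310,290:420],(600,600)))
```

```text
t 66.2 pos [ 0.5323 -0.2231  0.0698] jaw -0.6 turn 0.5 shift xyz [ 3.8 43.1  9.7] w 0.065 F [0.7 0.1 0.4] tilt [-0.078  0.013 -0.997] q7 0.1
```

View pics/s23c.png

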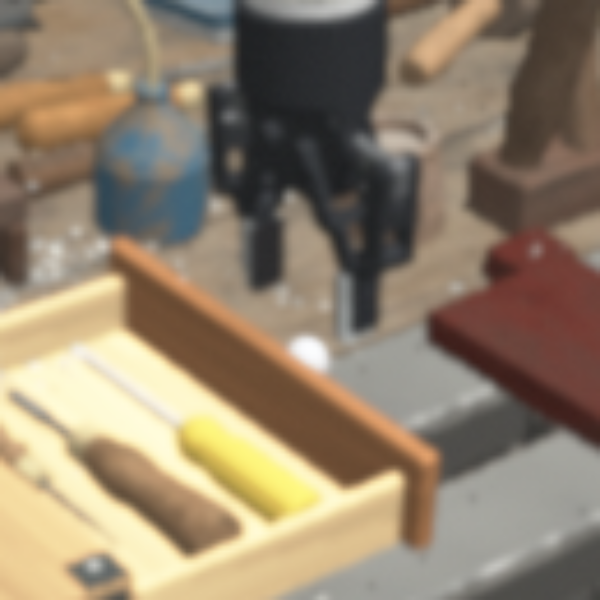

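Call:
servo_tool(
  commands=[2,0,5,0.4,1,0,4,0,0,0,1,0,0,0,0,0],
)

```text
time_s: 66.63
tool_pos: [0.5447, -0.2273, 0.071]
tool_rot: [[-0.02, -0.075, 0.997], [-1.0, 0.012, -0.019], [-0.01, -0.997, -0.075]]
force: [-0.2, -0.8, -0.0]
gripper_width: 0.0656
```

Run:
```python
from h import *
plan([.5390,-.2265,.026],-1.1)
```

```text
t 66.6 pos [ 0.5447 -0.2273  0.071 ] jaw -1.1 turn -0.0 shift xyz [-0.2 45.3 -2.3] w 0.0656 F [-0.2 -0.8 -0. ] tilt [-0.075  0.012 -0.997] q7 0.09
```

Call:
servo_tool(
  commands=[0,8,-1,0,0,12,-1,0,0,12,0,0,0,7,0,0,0,3,0,0,0,0,0,0],
)

```text
time_s: 67.13
tool_pos: [0.5382, -0.2265, 0.0239]
tool_rot: [[-0.02, -0.076, 0.997], [-1.0, 0.012, -0.019], [-0.011, -0.997, -0.076]]
force: [-0.1, -0.3, -0.6]
gripper_width: 0.0653
```

Call:
servo_tool(
  commands=[0,0,0,0,0,0,0,0,0,0,0,0,0,0,0,0,0,0,0,0,0,0,0,0,0,0,0,0],
  fingers=255,
  force=60,
)

```text
time_s: 67.72
tool_pos: [0.5398, -0.2264, 0.0242]
tool_rot: [[-0.02, -0.073, 0.997], [-1.0, 0.012, -0.019], [-0.011, -0.997, -0.073]]
force: [2.0, -0.1, -6.2]
gripper_width: 0.0216
```

Run:
```python
from h import *
plan([.5425,-.0615,.026],-1.1)
```

```text
t 67.7 pos [ 0.5398 -0.2264  0.0242] jaw -1.1 turn 0.0 shift xyz [-164.9    0.    -0.6] w 0.0216 F [ 2.  -0.1 -6.2] tilt [-0.073  0.012 -0.997] q7 0.07
```

Call:
servo_tool(
  commands=[-5,0,0,0,-8,0,0,0,-10,0,0,0,-10,0,0,0,-10,0,0,0,-10,0,0,0,-10,0,0,0,-10,0,0,0,-5,0,0,0],
)

```text
time_s: 68.47
tool_pos: [0.541, -0.1423, 0.0242]
tool_rot: [[-0.021, -0.073, 0.997], [-1.0, 0.011, -0.02], [-0.01, -0.997, -0.073]]
force: [2.9, -1.3, -12.9]
gripper_width: 0.0211
```

Run:
```python
from h import *
plan([.5425,-.0615,.026],-1.1)
```

```text
t 68.5 pos [ 0.541  -0.1423  0.0242] jaw -1.1 turn -0.0 shift xyz [-80.8  -1.   -0.1] w 0.0211 F [  2.9  -1.3 -12.9] tilt [-0.073  0.011 -0.997] q7 -0.07
```

Call:
servo_tool(
  commands=[-8,-0.3,0,0,-10,0,0,0,-10,0,0,0,-10,0,0,0,-10,0,0,0,-10,0,0,0,-8,0,0,0,-5,0,0,0],
)

```text
time_s: 69.13
tool_pos: [0.5421, -0.0648, 0.0243]
tool_rot: [[-0.021, -0.074, 0.997], [-1.0, 0.011, -0.02], [-0.009, -0.997, -0.074]]
force: [4.8, -2.4, -16.2]
gripper_width: 0.0215
```

Run:
```python
from h import *
plan([.5425,-.0615,.026],-1.1)
```

```text
t 69.1 pos [ 0.5421 -0.0648  0.0243] jaw -1.2 turn -0.1 shift xyz [-3.4 -1.7  0.2] w 0.0215 F [  4.8  -2.4 -16.2] tilt [-0.074  0.011 -0.997] q7 -0.21
```

Call:
servo_tool(
  commands=[-3,-0.5,0,0,-3,-0.5,0,0,-3,0,0,0,-2,0,0,0],
)

```text
time_s: 69.47
tool_pos: [0.5421, -0.0614, 0.0242]
tool_rot: [[-0.026, -0.074, 0.997], [-1.0, 0.001, -0.026], [0.001, -0.997, -0.074]]
force: [2.1, -7.9, -10.7]
gripper_width: 0.0212
```

Call:
servo_tool(
  commands=[-3,0,0,0,-4,0,0,0,-4,0,0,0],
)

```text
time_s: 69.72
tool_pos: [0.5421, -0.0614, 0.0242]
tool_rot: [[-0.035, -0.076, 0.997], [-0.999, -0.011, -0.036], [0.013, -0.997, -0.075]]
force: [5.1, -24.7, -15.0]
gripper_width: 0.021
```

Call:
servo_tool(
  commands=[0,0,0,0,0,0,0,0,0,0,0,0,0,0,0,0,0,0,0,0,0,0,0,0],
  fingers=60,
)

```text
time_s: 70.22
tool_pos: [0.5433, -0.061, 0.0267]
tool_rot: [[-0.036, -0.073, 0.997], [-0.999, -0.012, -0.037], [0.014, -0.997, -0.073]]
force: [-0.6, -1.0, -0.6]
gripper_width: 0.0651
```

Call:
servo_tool(
  commands=[0,-6,0,0,0,-10,0,0,0,-12,0,0,0,-12,0,0,0,-12,0,0,0,-12,0,0,0,-12,0,0,0,-12,0,0,0,-12,0,0,0,-12,0,0,0,-12,0,0,0,-12,0,0,0,-12,0,0,0,-10,0,0,0,-6,0,0,0,-3,0,0,0,-1,0,0,0,0,0,0],
)

```text
time_s: 71.72
tool_pos: [0.5576, -0.0571, 0.2219]
tool_rot: [[-0.034, -0.061, 0.998], [-0.999, -0.012, -0.034], [0.015, -0.998, -0.061]]
force: [0.5, -0.3, 0.1]
gripper_width: 0.0656
```

Run:
```python
from h import *
plan([.589,.1225,.2],-61.5)
c=snap('scene','s24.png'); i=cv2.imread('pics/s24.png'); snap('top','t24.png'); j=cv2.imread('pics/t24.png')
cv2.imwrite('pics/s24c.png',np.hstack([cv2.resize(i[210:350,160:330],(486,400)),cv2.resize(j[180:310,180:282],(314,400))]))
```

```text
t 71.7 pos [ 0.5576 -0.0571  0.2219] jaw -2.0 turn 59.5 shift xyz [-114.6   17.7 -142.4] w 0.0656 F [ 0.5 -0.3  0.1] tilt [-0.061 -0.012 -0.998] q7 -0.15
```

View pics/s24c.png

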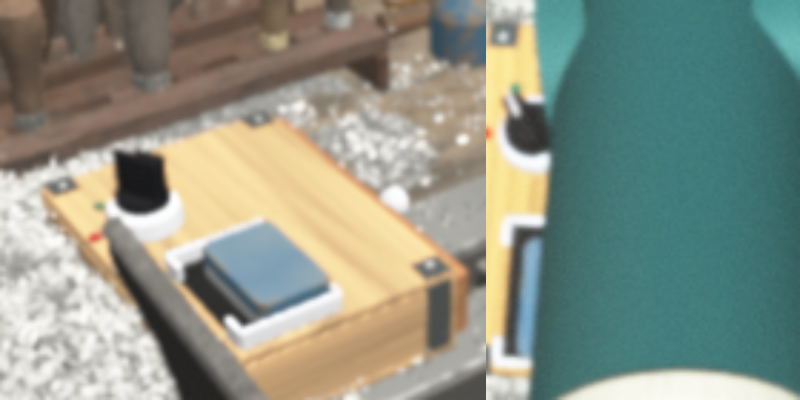

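Call:
servo_tool(
  commands=[0,0,0,3,0,0,0,4,0,0,0,4,0,0,0,4,0,0,0,4,0,0,0,4,0,0,0,4,0,0,0,4,0,0,0,4,0,0,0,4,0,0,0,4,0,0,0,4,0,0,0,4,0,0,0,4,0,0,0,3,0,0,0,1.5,0,0,0,0],
  fingers=0,
)

```text
time_s: 73.23
tool_pos: [0.5517, -0.0569, 0.2088]
tool_rot: [[-0.899, -0.083, 0.43], [-0.431, -0.009, -0.902], [0.079, -0.997, -0.027]]
force: [-0.8, -0.3, 1.2]
gripper_width: 0.0851
```

Call:
servo_tool(
  commands=[0,-8,0,0,0,-12,0,0,0,-12,0,0,0,-12,0,0,0,-12,0,0,0,-12,0,0,0,-12,0,0,0,-12,0,0,0,-12,0,0,0,-12,0,0,0,-12,0,0,0,-12,0,0,0,-12,0,0,0,-12,0,0,0,-12,0,0,0,-12,0,0,0,-12,0,0,0,-8,0,0,0,-4,0,0,0,0,0,0],
)

```text
time_s: 74.9
tool_pos: [0.5686, -0.0544, 0.4491]
tool_rot: [[-0.89, -0.075, 0.45], [-0.45, -0.009, -0.893], [0.071, -0.997, -0.026]]
force: [-0.9, 0.4, -0.2]
gripper_width: 0.0852
```

Call:
servo_tool(
  commands=[0,35,0,0,0,35,0,0,0,35,0,0,0,35,0,0,0,35,0,0,0,0,0,0,0,0,0,0,0,0,0,0],
)

```text
time_s: 75.57
tool_pos: [0.5538, -0.0558, 0.2695]
tool_rot: [[-0.889, -0.074, 0.452], [-0.453, -0.009, -0.892], [0.07, -0.997, -0.026]]
force: [-0.3, 0.6, 0.3]
gripper_width: 0.0852
```

Run:
```python
from h import *
plan([.589,.1225,.2],-61.5)
```

```text
t 75.6 pos [ 0.5538 -0.0558  0.2695] jaw -63.1 turn -1.6 shift xyz [-120.8   65.1 -138. ] w 0.0852 F [-0.3  0.6  0.3] tilt [-0.074 -0.009 -0.997] q7 -1.13
```

Call:
servo_tool(
  commands=[0,0,0,0,0,0,0,0,0,0,0,0,0,0,0,0,0,0,0,0,0,0,0,0,0,0,0,0,0,0,0,0,0,0,0,0,0,0,0,0,0,0,0,0,0,0,0,0,0,0,0,0,0,0,0,0,0,0,0,0,0,0,0,0,0,0,0,0,0,0,0,0],
)

```text
time_s: 77.07
tool_pos: [0.5572, -0.0557, 0.2771]
tool_rot: [[-0.889, -0.064, 0.453], [-0.453, -0.01, -0.891], [0.061, -0.998, -0.02]]
force: [0.7, 0.6, -0.7]
gripper_width: 0.0852
```

Call:
servo_tool(
  commands=[-5,2,-6,0,-8,4,-9,0,-8,4,-9,0,-8,4,-10,0,-8,4,-10,0,-8,4,-10,0,-8,4,-10,0,-8,4,-10,0,-8,4,-10,0,-8,4,-10,0,-8,4,-10,0,-8,4,-9,0,-8,4,-8,0,-6,4,-6,0,-4,4,-4,0,0,2,0,0,0,0,0,0,0,0,0,0,0,0,0,0],
)

```text
time_s: 78.65
tool_pos: [0.5933, 0.137, 0.203]
tool_rot: [[-0.885, -0.068, 0.461], [-0.461, -0.007, -0.887], [0.064, -0.998, -0.025]]
force: [-0.0, -0.9, 1.7]
gripper_width: 0.0856
```

Run:
```python
from h import *
plan([.589,.1225,.14],-61.5)
```

```text
t 78.7 pos [0.5933 0.137  0.203 ] jaw -62.6 turn -1.1 shift xyz [ 6.7 63.2 12.4] w 0.0856 F [-0.  -0.9  1.7] tilt [-0.068 -0.007 -0.998] q7 -1.48
```

Call:
servo_tool(
  commands=[2,12,5,0,2,14,4,0,0,14,0,0,0,0,0,0,0,0,0,0,0,0,0,0,0,0,0,0,0,0,0,0,0,0,0,0,0,0,0,0,0,0,0,0,0,0,0,0,0,0,0,0,0,0,0,0,0,0,0,0,0,0,0,0,0,0,0,0,0,0,0,0],
)

```text
time_s: 80.15
tool_pos: [0.593, 0.1219, 0.1642]
tool_rot: [[-0.888, -0.062, 0.457], [-0.457, -0.007, -0.889], [0.059, -0.998, -0.022]]
force: [-1.0, 0.9, 0.5]
gripper_width: 0.0855
```

Run:
```python
from h import *
plan([.589,.1225,.103],-61.5)
c=snap('scene','s25.png'); i=cv2.imread('pics/s25.png')
cv2.imwrite('pics/s25c.png',cv2.resize(i[190:320,150:290],(646,600)))
```

```text
t 80.2 pos [0.593  0.1219 0.1642] jaw -62.8 turn -1.3 shift xyz [-0.3 61.3 -1. ] w 0.0855 F [-1.   0.9  0.5] tilt [-0.062 -0.007 -0.998] q7 -1.47
```

View pics/s25c.png

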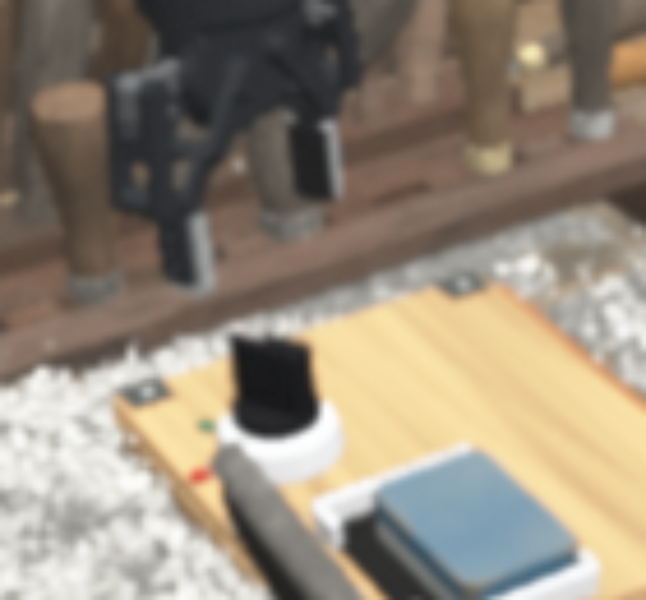

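Call:
servo_tool(
  commands=[0,8,0,-0.8,0,12,0,0,0,12,0,0,0,12,0,0,0,8,0,0,0,4,0,0,0,0,0,0,0,0,0,0],
)

```text
time_s: 80.87
tool_pos: [0.5877, 0.1211, 0.1]
tool_rot: [[-0.88, -0.066, 0.47], [-0.471, -0.008, -0.882], [0.062, -0.998, -0.024]]
force: [0.3, -0.1, -0.2]
gripper_width: 0.0857
```

Run:
```python
from h import *
plan([.589,.1225,.103],-61.5)
```

```text
t 80.9 pos [0.5877 0.1211 0.1   ] jaw -61.9 turn -0.4 shift xyz [-1.6 -3.1 -0.7] w 0.0857 F [ 0.3 -0.1 -0.2] tilt [-0.066 -0.008 -0.998] q7 -1.48
```

Call:
servo_tool(
  commands=[-1,-2,-1,0,0,0,0,0,0,0,0,0,0,0,0,0,0,0,0,0,0,0,0,0,0,0,0,0,0,0,0,0,0,0,0,0,0,0,0,0],
  fingers=255,
  force=60,
)

```text
time_s: 81.7
tool_pos: [0.5899, 0.1221, 0.1043]
tool_rot: [[-0.88, -0.062, 0.47], [-0.471, -0.008, -0.882], [0.058, -0.998, -0.022]]
force: [1.0, -0.3, -0.3]
gripper_width: 0.0131
```

Call:
servo_tool(
  commands=[0,3,0,0,0,3,0,0,0,2,0,0],
)

```text
time_s: 81.95
tool_pos: [0.59, 0.1222, 0.0969]
tool_rot: [[-0.88, -0.06, 0.47], [-0.471, -0.008, -0.882], [0.057, -0.998, -0.021]]
force: [-1.4, -1.7, 7.4]
gripper_width: 0.0129
```

Call:
servo_tool(
  commands=[0,1.5,0,0,0,0.5,0,-5,0,0.5,0,-6,0,0.5,0,-6,0,0.5,0,-6],
)

```text
time_s: 82.37
tool_pos: [0.5906, 0.1216, 0.0962]
tool_rot: [[-0.618, -0.057, 0.784], [-0.785, -0.011, -0.619], [0.044, -0.998, -0.038]]
force: [-3.2, -1.7, 11.1]
gripper_width: 0.0131
```

Call:
servo_tool(
  commands=[0,0.6,0,-7,0,0.6,0,-7,0,0.6,0,-7,0,0.6,0,-7,0,0.6,0,-7,0,0.4,0,-3,0,0.3,0,0],
)

```text
time_s: 82.95
tool_pos: [0.5915, 0.1217, 0.0961]
tool_rot: [[0.023, -0.053, 0.998], [-1.0, -0.013, 0.022], [0.012, -0.999, -0.053]]
force: [-7.0, -1.9, 9.7]
gripper_width: 0.0126
```

Run:
```python
from h import *
plan([.590,.1225,.104],-1)
print(bot.state()['ft_torque'])
```

```text
t 83.0 pos [0.5915 0.1217 0.0961] jaw 1.3 turn 2.3 shift xyz [-0.6 -7.8 -1.9] w 0.0126 F [-7.  -1.9  9.7] tilt [-0.053 -0.013 -0.999] q7 -0.52
[-1.25761344  0.19982469 -0.52132595]
```

Call:
servo_tool(
  commands=[0,0,0,0,0,-3,0,0,0,-3,0,0,0,-2,0,0,0,0,0,0],
)

```text
time_s: 83.37
tool_pos: [0.5912, 0.1216, 0.1042]
tool_rot: [[0.022, -0.053, 0.998], [-1.0, -0.013, 0.022], [0.012, -0.998, -0.054]]
force: [-2.8, 0.0, 2.0]
gripper_width: 0.0126
```

Call:
servo_tool(
  commands=[0,0,0,0,0,0,0,0,0,0,0,0,0,0,0,0,0,0,0,0,0,0,0,0],
  fingers=0,
)

```text
time_s: 83.87
tool_pos: [0.5909, 0.1223, 0.1031]
tool_rot: [[0.023, -0.055, 0.998], [-1.0, -0.012, 0.022], [0.011, -0.998, -0.055]]
force: [-0.0, 0.2, -0.6]
gripper_width: 0.0836
```

Call:
servo_tool(
  commands=[0,-6,0,0,0,-10,0,0,0,-12,0,0,0,-12,0,0,0,-12,0,0,0,-12,0,0,0,-12,0,0,0,-12,0,0,0,-12,0,0,0,-12,0,0,0,-12,0,0,0,-12,0,0,0,-10,0,0,0,-5,0,0,0,0,0,0],
)

```text
time_s: 85.12
tool_pos: [0.6004, 0.1247, 0.2737]
tool_rot: [[0.023, -0.05, 0.998], [-1.0, -0.011, 0.023], [0.01, -0.999, -0.051]]
force: [0.4, -0.5, 0.8]
gripper_width: 0.0854
```

Run:
```python
from h import *
plan([.590,.1225,.104],-1)
c=snap('scene','s26.png'); i=cv2.imread('pics/s26.png'); snap('top','t26.png'); j=cv2.imread('pics/t26.png')
cv2.imwrite('pics/s26c.png',np.hstack([cv2.resize(i[210:350,160:330],(486,400)),cv2.resize(j[180:310,160:282],(314,400))]))
c=bot.read_camera('scene')
for m in bot.masks_of('scene','lock_knob')[:1]:
    p=cloud(c,m['region']); print(m['bbox'],np.percentile(p[:,2],[50,90,97,99]))
```

```text
t 85.1 pos [0.6004 0.1247 0.2737] jaw 1.3 turn 2.3 shift xyz [  0.4 170.1  -1.8] w 0.0854 F [ 0.4 -0.5  0.8] tilt [-0.05  -0.011 -0.999] q7 -0.44
[209.7, 272.7, 18.3, 22.4] [0.10935125 0.12866797 0.13066687 0.1318057 ]
```

View pics/s26c.png

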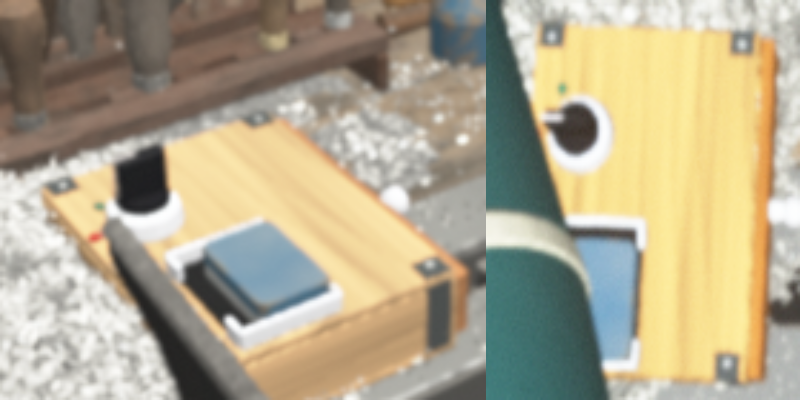

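Run:
```python
from h import *
c=bot.read_camera('top')
def ang(img):
    px=img.astype(int); kc=proj(c,[[.590,.1225,.131]])[0]; out=[]
    for v in range(int(kc[1])-14,int(kc[1])+10):
        for u in range(int(kc[0])-12,int(kc[0])+8):
            P=at_z(c,[[u,v]],.131)[0]; r=np.hypot(P[0]-.590,P[1]-.1225)
            if r<.021 and px[v,u].min()>120 and P[1]>.125: out.append(P[:2]*1)
    out=np.array(out); 
    if len(out)==0: return None
    m=out.mean(0); return len(out),m,np.degrees(np.arctan2(m[1]-.1225,m[0]-.590))
for f in('top0.png','t6.png','t26.png'): print(f,ang(cv2.imread('pics/'+f)))
c=bot.read_camera('scene'); m=bot.masks_of('scene','tin_box')[0]; p=cloud(c,m['region']); q=p[p[:,2]>0.09]
for _ in range(3):
    A=np.c_[q[:,:2]-q[:,:2].mean(0),np.ones(len(q))]; s=np.linalg.lstsq(A,q[:,2],rcond=None)[0]; r=abs(A@s-q[:,2]); q=q[r<0.003]
print('tin',s,(q.min(0)+q.max(0))/2)
m=bot.masks_of('scene','former_h')[0]; p=cloud(c,m['region']); print('former',np.median(p,0))
print(bot.state()['time_s'],bot.state()['force'])
```

```text
top0.png (83, array([0.59191261, 0.13352336]), np.float64(80.15686806945904))
t6.png (96, array([0.59035244, 0.1341938 ]), np.float64(88.27367219084817))
t26.png (94, array([0.59223557, 0.13328552]), np.float64(78.28981559674463))
tin [ 0.00404184 -0.01238872  0.09726346] [0.46417013 0.09526353 0.09701715]
former [ 0.66253714 -0.39458238  0.03665852]
85.5167 [0.18141873 0.53762945 0.28705772]
```

Call:
servo_tool(
  commands=[8,0,0,0,16,0,0,0,22,0,0,0,24,0,0,0,24,0,0,0,24,0,0,0,24,0,0,0,24,0,0,0,24,0,0,0,24,0,0,0,24,0,0,0,24,0,0,0,24,0,0,0,20,0,0,0,14,0,0,0,8,0,0,0,4,0,0,0,0,0,0,0,0,0,0,0,0,0,0,0],
)

```text
time_s: 87.18
tool_pos: [0.6039, -0.2302, 0.2718]
tool_rot: [[0.024, -0.058, 0.998], [-1.0, -0.011, 0.024], [0.009, -0.998, -0.058]]
force: [-0.1, 0.1, -0.1]
gripper_width: 0.0852
```

Run:
```python
from h import *
snap('top','t27.png'); snap('scene','s27.png'); j=cv2.imread('pics/t27.png');i=cv2.imread('pics/s27.png')
cv2.imwrite('pics/t27c.png',np.hstack([cv2.resize(j[180:310,165:285],(400,433)),cv2.resize(i[225:350,170:285],(398,433))]))
for n in('top','scene'):
    c=bot.read_camera(n); m=bot.masks_of(n,'tin_box'); 
    for q in m[:2]:
        v,u=np.where(q['region']); P=at_z(c,np.c_[u,v],.098)[:,:2]; r=cv2.minAreaRect((P*1000).astype(np.float32)); print(n,q['confidence'],r)
print(bot.state()['tool_pos'])
```

```text
top 0.6 ((466.9300537109375, 93.25421142578125), (87.35919952392578, 60.27063751220703), 1.052316427230835)
scene 0.76 ((459.5091552734375, 101.39637756347656), (70.30887603759766, 99.72411346435547), 88.69064331054688)
scene 0.36 ((406.8966369628906, 2.8914566040039062), (24.041763305664062, 161.76560974121094), 75.35945892333984)
[ 0.60377934 -0.23085116  0.27184368]
```

View pics/t27c.png

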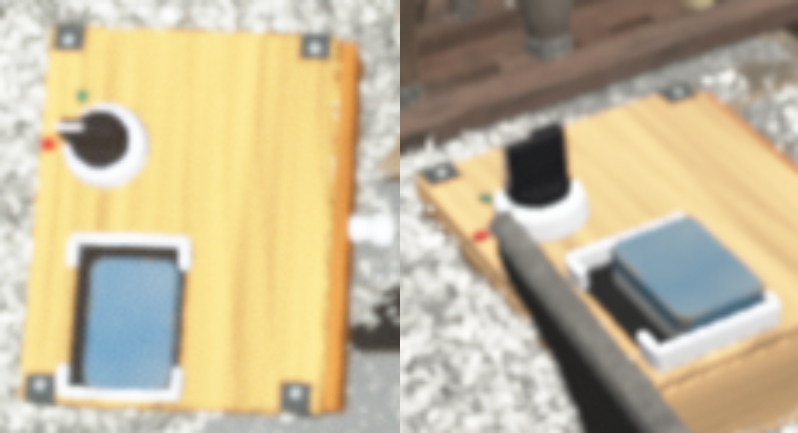

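Run:
```python
from h import *
print(bot.job_done())
```

```text
the job is handed in; nothing more can be done
None
```

The job is done and handed in at about 87 s. All three tools were lying out, and I put away all three in the order you gave:

1. I set the blue tin on the mat.
2. I pushed the knob in and turned it to the green dot, where it sprang up.
3. I pulled the drawer to its stop.
4. I laid the bradawl, chisel and screwdriver in the drawer side by side.
5. I pushed the drawer home.
6. I turned the knob back to the red dot, where it sprang up again.

Last checks:
- **Knob:** The white pointer is on the red side in the top view, and the bar top measures about 131 mm, its height when up. My attempt to compute the pointer's angle from the picture was not reliable, so the angle is judged by eye.
- **Drawer:** The knob on its front was back within 0.2 mm of where it started, and the drawer met its end stop under a 25 N push.
- **Tools:** A picture before closing showed all three lying flat inside the drawer. Heights were consistent with resting on the floor.
- **Tin:** It lies flat between the rails. The last top view puts its centre about 11 mm from my estimate of the mat's centre, against a 25 mm limit. After placing it, I had measured it almost centred, so it may have shifted a few millimetres or the two readings may just differ.
- **Former:** It was not touched. The last scene-camera reading was close to the first.
- **Arm:** It was clear of everything with the gripper open when I handed in. The tool had drifted about 3–5° off vertical along the way, but no grasp failed because of it.

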